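# Set up the seed analyser's sample carousel

### The job

Set up the seed analyser for a run: lift the dust cap off its square spindle and stand it upright in the sheet tray, then line the carousel's square bore up with the spindle and lower it on until it sits fully home on the flange. Next load every seed jar in the tray upright into the carousel, one to a pocket and right down, and when all are in, press the start button. Leave the plant pot, the wash bottle and the dishes where they are.

Things in the scene. Friction and masses are not known exactly. Their poses are not given: they have to be found in the camera images.
- analyser: the seed analyser, fixed: low white instrument, round deck 230 mm across, 60 mm high, console nose 100 mm wide reaching 205 mm from the spindle to -x; only spindle and button rise above 60 mm. Origin on the bench under the spindle axis; x from nose to deck, z up
- spindle_seat (a point): on the upright spindle axis, top face of the steel flange (60 mm across, 70 mm above the bench) where the carousel rests when home. The square shaft stands 52 mm up from here: 22 mm square, stepped in over its top 9 mm to 16 mm square. x and y are square to the shaft. Held by a gear motor: turns only against 0.5 N m
- cap: grey plastic dust cap, at the start standing over the spindle shaft on the flange: an inverted cup 56 mm across and 60 mm high (bore 50 mm across, 56 mm deep) with a round knob 25 mm across and 34 mm high on top, top of the knob 94 mm above the rim. Origin at the centre of its open rim (lowest), z up through the knob
- carousel: carousel, at first flat on the bench: disc 214 mm across, 8 mm thick; central square hub 44 mm wide, 70 mm high, with a 23.5 mm square bore right through, parallel to the outside; four grey cups 28 mm high. 0.45 kg. Origin: centre of its underside; x, y square to the hub's faces, z up. Fits the spindle in any of four quarter turns; home, its origin is at spindle_seat
- tray: aluminium sheet tray, fixed: outside 360 mm along its x, 240 mm along its y, rim 20 mm high, floor and walls 4 mm thick. Origin at the centre of its underside (floor surface 4 mm above it)
- start_top (a point): centre of the top face of the start button, a white round button 26 mm across in a black collar on the analyser's nose, 175 mm in front of the spindle axis; pressed straight down
- start (a joint): travel of the start button in m: 0 up, 0.006 fully down (5 N, springs back); it counts as pressed beyond 0.004
- plant_pot: bystander: red flower pot with a dry plant, 100 mm across, pot 85 mm high, twigs to 220 mm; origin at the centre of its underside
- wash_bottle: bystander: white wash bottle, 60 mm across, 185 mm high with its spout; origin at the centre of its underside
- petri_dishes: bystander: stack of clear dishes 92 mm across, 45 mm high; origin at the centre of its underside
- pocket0 (a point): centre of the floor of one of the carousel's four pockets (round cup: inner radius 30.5 mm at the floor widening to 33 mm at the rim, 20 mm deep); each 70 mm from the carousel's axis, in the direction of the +x +y corner of the hub (at 45 degrees in the carousel's frame); moves with the carousel
- pocket1 (a point): centre of the floor of one of the carousel's four pockets (round cup: inner radius 30.5 mm at the floor widening to 33 mm at the rim, 20 mm deep); each 70 mm from the carousel's axis, in the direction of the -x +y corner of the hub (at 135 degrees in the carousel's frame); moves with the carousel
- pocket2 (a point): centre of the floor of one of the carousel's four pockets (round cup: inner radius 30.5 mm at the floor widening to 33 mm at the rim, 20 mm deep); each 70 mm from the carousel's axis, in the direction of the -x -y corner of the hub (at 225 degrees in the carousel's frame); moves with the carousel
- pocket3 (a point): centre of the floor of one of the carousel's four pockets (round cup: inner radius 30.5 mm at the floor widening to 33 mm at the rim, 20 mm deep); each 70 mm from the carousel's axis, in the direction of the +x -y corner of the hub (at 315 degrees in the carousel's frame); moves with the carousel
- jar0: closed clear seed jar, at the start standing in the tray: body 54 mm across, white screw lid 58 mm across from 46 to 62 mm up, 62 mm high in all, about 0.14 kg. Origin at the centre of its underside, z up. There are three or four such jars (an absent one reads None)
- jar1: closed clear seed jar, at the start standing in the tray: body 54 mm across, white screw lid 58 mm across from 46 to 62 mm up, 62 mm high in all, about 0.14 kg. Origin at the centre of its underside, z up. There are three or four such jars (an absent one reads None)
- jar2: closed clear seed jar, at the start standing in the tray: body 54 mm across, white screw lid 58 mm across from 46 to 62 mm up, 62 mm high in all, about 0.14 kg. Origin at the centre of its underside, z up. There are three or four such jars (an absent one reads None)
- jar3: closed clear seed jar, at the start standing in the tray: body 54 mm across, white screw lid 58 mm across from 46 to 62 mm up, 62 mm high in all, about 0.14 kg. Origin at the centre of its underside, z up. There are three or four such jars (an absent one reads None)
Things that resemble listed ones, but are neither listed nor needed, are in the scene too. What is shaped like the jar2 but turquoise is not meant.

How it is judged:
By the outcome, as a careful person would: the job done as asked, in the order asked, and still so for the second after the job is handed in, with the robot touching nothing.
Of jar0, jar1, jar2, jar3 only 3 to 4 are there at a start; the rules pass over those that are not, and their reading is None.
At some moment in a run one of jar0, jar1, jar2, jar3, carousel may be knocked a few centimetres aside while the robot is not near it.
It also fails if it takes over 208 s, if anything falls off the work surface, if the arm or the gripper's body presses on something with over 40 N, if the wrist force passes 120 N, or if a joint passes its speed limit or range.

### The arm

A 6-joint arm with a two-finger parallel gripper is mounted at the origin on the work surface. World frame = base frame: x ahead of the robot, y to its left, z up, the work surface at z = 0. Lengths are in m, angles in rad, forces in N, time in s.
With the tool pointing down it reaches from about 0.325 to 0.85 m from the base axis. Payload 15.5 kg.
Tool frame: the origin (TCP) lies midway between the tips of the shut fingers; the grasp point (between the pads) lies 19 mm behind it; z points along the fingers, y is the line along which they close (so a half turn about z gives the same grasp; the last joint's range is limited). The gripper opens to 91 mm and grips with 3 to 60 N. Pads are 32 mm wide; open, the fingers measure 118 mm over their backs; the gripper's body (76 mm by 178 mm) begins 60 mm behind the grasp point.
Start: joints at [1.198, 0.494, 1.345, -0, 1.302, -0.096], TCP at [0.171, 0.601, 0.214] pointing down, gripper open.
Joint ranges: [-2.91, 2.91], [-0.82, 2.16], [0.22, 2.67], [-1.22, 4.37], [0.12, 2.79], [-3.08, 3.08]. Speed limits (rad/s): [1.89, 1.89, 2.57, 3.01, 3.01, 3.01].

### API

Orientations are given as a rotation vector (axis times angle).
In Python, from plant import arm gives the robot as it stands.
- The arm moves only by the tool drive_tool, never from a script. Its argument "series" is a list of rows, each a list of 3 entries, a list of its own where there are three numbers: the turn, a rotation vector about the tool's x, y, z in degrees, then the shift along the tool's x, y, z in cm, then the finger opening in cm, from 0 to 9.12. In form: [[[ax, ay, az], [tx, ty, tz], fingers], ...]. A call has 1 to 5 rows; each row shifts and turns the commanded pose from where the row before left it, along the tool's axes as they then stand; what a row does not reach is not made up. A row lasts 1/10 s, in which the tool goes at most 50 mm and 8.59 degrees, less where a joint would pass 70% of its speed; a pose out of reach is approached as far as the arm can. A call with a gripper value outside its range is refused whole. The fingers move at their own pace and stop on an object; "grip_force" is the grip in N (left out, the last holds). Time passes only in rows, so rows that do not move let the fingers close. It gives the time, the measured TCP pose, the force, the opening and the grip force at its end, in the units of the state.
- arm.state(): the state, without advancing time (a new reading comes with each control period).
- arm.read_camera(name): name is "side" or "top" or "wrist"; returns the picture (480x640x3 uint8, red, green, blue); there is no depth.
- arm.camera_info(name): a dict with "fx", "fy", "cx", "cy" (pixels), "R" (3x3) and "t" (3): a world point X has camera coordinates R X + t. Camera axes: x right, y down, z forward; pixel columns grow to the right and rows downward; lengths in m; the calibration is good to about 2 mm. A picture is of the moment at which its call begins: read the wrist's pose just before it. camera_info takes no time and is no camera call; for the wrist camera it gives the pose at the moment of the call.
- arm.hand_in(): hands the job in; it is judged then, once.
Trained networks look in the newest picture that a camera, given by its name, has taken for a name from the list of things; names that differ only in an ending like _2 or _b are one class to them, and where a whole thing is asked for, a point or a joint stands for the part that bears it (a point fixed in the world has none). Each returns a list of dicts, best first, with "confidence" (0 to 1); they miss things now and then, are a little off and sometimes report something else, mostly with a low value. They report only what shows in the picture. A call takes as long as a camera call. They do not tell look-alikes from the thing itself.
- arm.outline_of(camera, name): "pixels" (480x640 bool, what is visible of it).
- arm.mark_of(camera, name): "centre" ([x, y, z] in m, in the coordinates of the camera as it stood for that picture, good to about 4 mm: a listed point, or the origin of a listed thing).
The state is a dict: "clock": time; "joint_positions": joint angles; "joint_vel": joint speeds; "effort": joint torques, N m; "position": TCP position; "tcp_rot": TCP orientation; "force": force on the tool from outside, world axes, zero at the start; "wrist_torque": the same for the moment, N m; "finger_gap": opening from 0.0 (shut) to 1.0 (fully open); "grasp_force": force on a finger pad.
Only numpy, scipy, OpenCV 4.12 (cv2) and the standard library are available. Lean on these libraries where they do the work, as an engineer would, in place of code of your own. Each camera call takes 0.05 s, during which the arm holds its last target. There are 200 camera calls.

## Working session

There is one attempt and no reset: what is moved stays moved. The work goes in short steps, Python scripts to look and compute and a tool call to move; the robot and the scene stay as the last step left them, time stands still between calls to the robot, and variables do not carry over. Pictures are saved under pics/ and viewed, at most 14 in all, crops included, and the job is handed in when it is done.

Besides the shell and the picture viewer there is one more tool, called by a JSON object that holds its "op" and its "data". drive_tool: Moves the arm, as the interface text tells. Its arguments: {"type":"object","properties":{"series":{"type":"array"},"grip_force":{"type":"number"}},"required":["series"]}

```bash
ls; mkdir -p pics
cat > h.py <<'E'
import numpy as np, cv2
from plant import arm
from scipy.spatial.transform import Rotation as Ro
def snap(c):
    i=arm.camera_info(c); return arm.read_camera(c),i
def save(im,n): cv2.imwrite('pics/'+n,im[:,:,::-1])
def w(i,p): return np.array(i['R']).T@(np.array(p)-np.array(i['t']))
def proj(i,X):
    c=np.array(i['R'])@np.array(X)+np.array(i['t']); return np.array([i['fx']*c[0]/c[2]+i['cx'],i['fy']*c[1]/c[2]+i['cy']])
def ray(i,uv,z):
    R=np.array(i['R']);d=R.T@np.array([(uv[0]-i['cx'])/i['fx'],(uv[1]-i['cy'])/i['fy'],1]);o=-R.T@np.array(i['t'])
    return o+d*(z-o[2])/d[2]
E
cat > a.py <<'E'
from h import *
s=arm.state();print(s['clock'],s['position'],s['tcp_rot'],s['finger_gap'])
ims=[]
for c in ['top','side']:
    im,i=snap(c);ims.append(im);save(im,c+'0.png')
    for n in ['analyser','spindle_seat','cap','carousel','tray','start_top','jar0','pocket0','plant_pot','wash_bottle','petri_dishes']:
        for d in arm.mark_of(c,n)[:8]:
            if d['confidence']>.25:
                X=w(i,d['centre']);print(c,n,round(d['confidence'],2),X.round(3),proj(i,X).round())
print(arm.state()['clock'])
E
python3 a.py
```

```text
pics
0.0 [0.1706737  0.60085473 0.21333529] [-4.33469488e-01 -3.11125772e+00  1.83089220e-03] 0.9997852921033029
top analyser 0.81 [ 0.544  0.252 -0.002] [242. 247.]
top analyser 0.62 [ 0.474 -0.418  0.008] [517. 283.]
top spindle_seat 0.6 [0.542 0.255 0.069] [236. 244.]
top cap 0.9 [0.544 0.256 0.068] [236. 243.]
top carousel 0.92 [ 0.493 -0.348  0.003] [487. 275.]
top tray 0.79 [ 0.548 -0.03   0.002] [357. 248.]
top start_top 0.44 [0.394 0.164 0.079] [273. 310.]
top jar0 0.88 [0.545 0.045 0.002] [326. 248.]
top jar0 0.85 [0.67  0.022 0.004] [337. 198.]
top jar0 0.81 [ 0.652 -0.097  0.001] [385. 207.]
top jar0 0.67 [ 0.545 -0.072  0.006] [375. 250.]
top jar0 0.66 [ 0.284  0.28  -0.003] [225. 354.]
top jar0 0.61 [0.793 0.317 0.003] [220. 146.]
top jar0 0.38 [ 0.493 -0.347  0.003] [487. 274.]
top pocket0 0.98 [ 0.509 -0.282  0.006] [460. 267.]
top pocket0 0.72 [ 0.474 -0.417  0.009] [517. 283.]
top pocket0 0.59 [ 0.562 -0.365  0.007] [494. 247.]
top pocket0 0.57 [ 0.423 -0.336  0.01 ] [483. 304.]
top plant_pot 0.89 [0.481 0.537 0.   ] [123. 269.]
top wash_bottle 0.74 [ 0.686 -0.372  0
[... 848 characters left out ...]
cket0 0.93 [ 0.477 -0.419  0.005] [295. 443.]
side pocket0 0.9 [ 0.561 -0.37   0.012] [345. 408.]
side pocket0 0.74 [ 0.421 -0.333  0.005] [257. 399.]
side pocket0 0.72 [ 0.506 -0.281  0.006] [305. 371.]
side pocket0 0.52 [0.395 0.164 0.078] [243. 217.]
side plant_pot 0.84 [0.484 0.53  0.002] [274. 183.]
side plant_pot 0.51 [ 0.42  -0.334  0.005] [257. 400.]
side wash_bottle 0.67 [0.396 0.164 0.078] [243. 217.]
side wash_bottle 0.64 [ 0.689 -0.368 -0.003] [421. 407.]
side wash_bottle 0.53 [0.541 0.257 0.067] [299. 202.]
side wash_bottle 0.51 [ 0.548  0.043 -0.001] [309. 269.]
side wash_bottle 0.5 [ 0.546 -0.072  0.006] [314. 296.]
side petri_dishes 0.61 [ 0.739  0.19  -0.003] [375. 234.]
1.2
```

View pics/top0.png

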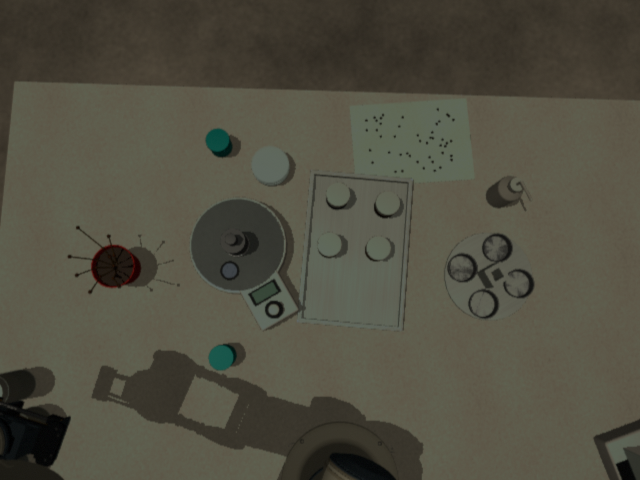

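View pics/side0.png

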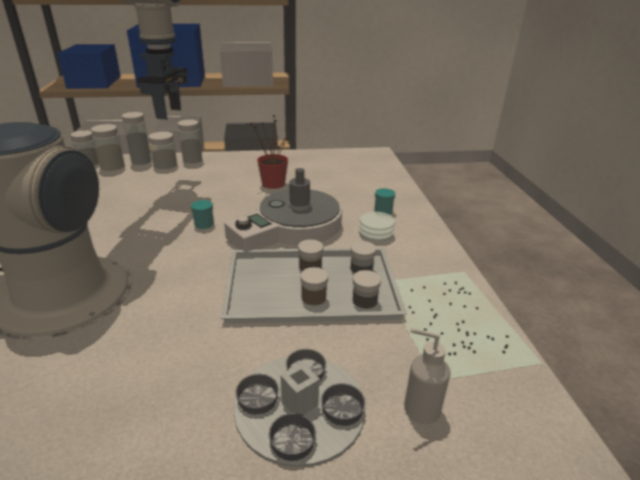

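The top view shows the capped analyser at (236,243), with its button at (274,310). The tray is at (357,248) and holds four white-lidded jars at (338,196), (387,203), (330,244) and (378,248). The carousel is at (488,275), the pot at (116,266), the bottle at (505,190) and the dishes at (271,166).

Possible confusions:
- **Jars:** the turquoise look-alikes at (219,142) and (222,356) stand on the bench outside the tray, so I leave them out.
- **Cap:** only the grey one at (236,243).
- **Button:** the ring at (230,271) is just a deck marking. The real button is on the nose at (274,310).

```bash
cat >> h.py <<'E'
def plan(X,yaw=None,G=0.0):
    """shift in tool axes (cm) to bring TCP to X; yaw = world angle of tool y (deg, mod 180)"""
    s=arm.state();R=Ro.from_rotvec(s['tcp_rot']).as_matrix()
    cy=np.degrees(np.arctan2(R[1,1],R[0,1]))
    print('t',round(s['clock'],2),'pos',np.round(s['position'],4),'yawY',round(cy,1),'z',R[:,2].round(3),'q6',round(s['joint_positions'][5],2),'gap',round(s['finger_gap']*91.2,1),'F',np.round(s['force'],1),'gf',np.round(s['grasp_force'],1))
    if X is not None: print(' shift cm',(R.T@(np.array(X)-s['position'])*100).round(2))
    if yaw is not None:
        d=(yaw-cy+90)%180-90; print(' turn z deg',round(-d,2))
    return R
E
python3 - <<'E'
from h import *
R=plan([.5425,.2555,.30],0);print(R.round(2))
i=arm.camera_info('wrist');print(i['fx'],i['cx'],i['cy']);print('cam in tool',R.T@(w(i,[0,0,0])-arm.state()['position']));print((R.T@np.array(i['R']).T).round(2))
E
```

```text
t 1.2 pos [0.1708 0.6012 0.2139] yawY 74.1 z [-0. -0. -1.] q6 -0.1 gap 91.3 F [ 0.2 -0.2 -0.5] gf 0.0
 shift cm [-45.2  -23.1   -8.61]
 turn z deg 74.14
[[-0.96  0.27 -0.  ]
 [ 0.27  0.96 -0.  ]
 [ 0.   -0.   -1.  ]]
335.4325769613961 321.7498582165865 241.52943575049957
cam in tool [ 7.75837662e-02  1.53435468e-04 -1.71109809e-01]
[[ 0.   -0.96 -0.28]
 [ 1.    0.    0.  ]
 [ 0.   -0.28  0.96]]
```

{"op": "drive_tool", "data": {"series": [[[0,0,-8],[0,0,-4.3],9.12],[[0,0,-7.9],[0,0,-4.3],9.12],[[0,0,0],[-3.4,-3.15,0],9.12],[[0,0,0],[-3.4,-3.15,0],9.12],[[0,0,0],[-3.4,-3.15,0],9.12]], "grip_force": 20}}

```text
clock: 1.7
position: [0.2736, 0.5057, 0.3002]
tcp_rot: [-0.003, 3.141, 0.001]
force: [0.8, 0.2, -0.7]
finger_gap: 1.002
grasp_force: 0.0
```

{"op": "drive_tool", "data": {"series": [[[0,0,0],[-3.4,-3.15,0],5],[[0,0,0],[-3.4,-3.15,0],5],[[0,0,0],[-3.4,-3.15,0],5],[[0,0,0],[-3.4,-3.15,0],5],[[0,0,0],[-3.4,-3.15,0],5]]}}

```text
clock: 2.2
position: [0.4441, 0.3479, 0.3001]
tcp_rot: [-0.001, 3.141, 0.0]
force: [1.6, 0.5, 0.2]
finger_gap: 0.594
grasp_force: 0.0
```

{"op": "drive_tool", "data": {"series": [[[0,0,0],[-3.4,-3.15,0],5],[[0,0,0],[-3.2,-3.1,0],5],[[0,0,0],[-3.2,-3.1,0],5],[[0,0,0],[0,0,0],5],[[0,0,0],[0,0,0],5]]}}

```text
clock: 2.7
position: [0.5414, 0.2553, 0.2997]
tcp_rot: [-0.002, -3.141, -0.0]
force: [0.0, 0.1, 0.6]
finger_gap: 0.55
grasp_force: 0.0
```

```bash
cat > look.py <<'E'
import sys
from h import *
c,out=sys.argv[1:3]
im,i=snap(c)
if out!='-': save(im,out)
for n in sys.argv[3:]:
    for d in arm.mark_of(c,n)[:6]:
        if d['confidence']>.3:
            X=w(i,d['centre']);print(c,n,round(d['confidence'],2),X.round(4),proj(i,X).round())
E
python3 look.py wrist w1.png cap spindle_seat start_top
python3 -c "
from h import *
plan([.5425,.2555,.2125],90)"
```

```text
wrist cap 0.73 [0.5409 0.2535 0.0722] [320. 212.]
wrist start_top 0.93 [0.3978 0.1668 0.0757] [240.  81.]
t 2.9 pos [0.5403 0.2569 0.3   ] yawY 90.1 z [-0.  0. -1.] q6 -1.23 gap 49.9 F [0.2 0.8 0.4] gf 0.0
 shift cm [-0.22 -0.14  8.75]
 turn z deg 0.12
```

View pics/w1.png

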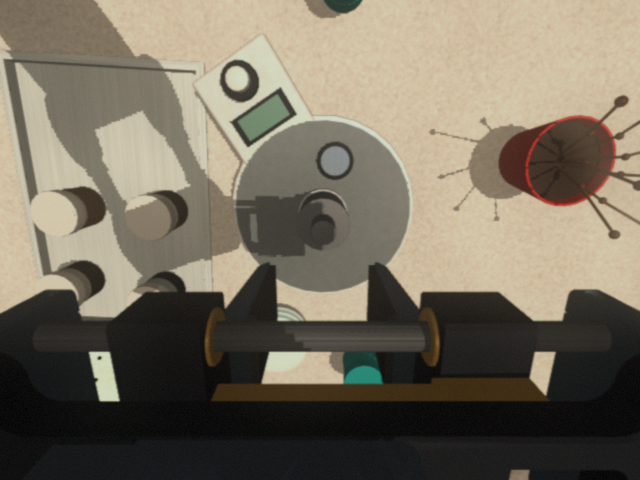

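The wrist view shows the grey knob at about (320,232), centred between the fingers with nothing else near it. I descend and grip it.

{"op": "drive_tool", "data": {"series": [[[0,0,0],[-0.1,0,4.2],5],[[0,0,0],[0,0,4.2],5],[[0,0,0],[0,0,4.2],5],[[0,0,0],[0,0,4.0],5],[[0,0,0],[0,0,0],5]]}}

```text
clock: 3.4
position: [0.5411, 0.2566, 0.1318]
tcp_rot: [0.003, -3.14, 0.001]
force: [-0.6, 0.4, 0.8]
finger_gap: 0.546
grasp_force: 0.0
```

{"op": "drive_tool", "data": {"series": [[[0,0,0],[0,0,0],0],[[0,0,0],[0,0,0],0],[[0,0,0],[0,0,0],0],[[0,0,0],[0,0,0],0],[[0,0,0],[0,0,0],0]]}}

```text
clock: 3.9
position: [0.542, 0.2562, 0.1342]
tcp_rot: [-0.001, 3.141, 0.0]
force: [-0.8, 0.6, 2.8]
finger_gap: 0.268
grasp_force: 20.0
```

{"op": "drive_tool", "data": {"series": [[[0,0,0],[0,0,0],0],[[0,0,0],[0,0,-1],0],[[0,0,0],[0,0,-2],0],[[0,0,0],[0,0,-3],0],[[0,0,0],[0,0,-3],0]]}}

```text
clock: 4.4
position: [0.5418, 0.2557, 0.2253]
tcp_rot: [0.001, -3.141, 0.001]
force: [0.2, 0.2, -0.4]
finger_gap: 0.269
grasp_force: 20.0
```

```bash
python3 look.py side s1.png cap tray
python3 -c "
from h import *
plan([.43,-.03,.25],90)"
```

```text
side cap 0.78 [0.5408 0.2526 0.1583] [299. 171.]
side cap 0.54 [ 5.441e-01 -2.140e-02 -5.000e-04] [311. 285.]
side tray 0.87 [ 5.433e-01 -2.030e-02  1.000e-04] [310. 284.]
t 4.55 pos [0.5431 0.2562 0.2264] yawY 90.0 z [ 0.004  0.001 -1.   ] q6 -1.23 gap 24.9 F [-0.4 -0.6 -0.6] gf 20.0
 shift cm [ 11.32 -28.61  -2.44]
 turn z deg 0.04
```

View pics/s1.png

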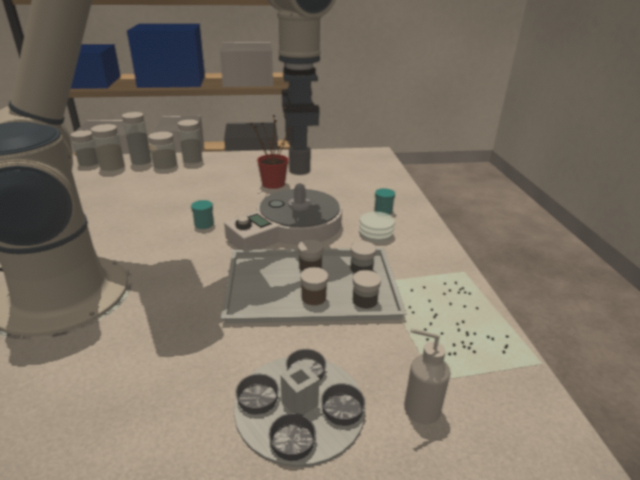

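The cap is clear of the shaft (cap about (299,160), spindle tip at (299,195)). I stand it in the free near end of the tray.

{"op": "drive_tool", "data": {"series": [[[0,0,0],[1.4,-3.58,0],0],[[0,0,0],[1.4,-3.58,0],0],[[0,0,0],[1.4,-3.58,0],0],[[0,0,0],[1.4,-3.58,0],0],[[0,0,0],[1.4,-3.58,0],0]]}}

```text
clock: 5.05
position: [0.4709, 0.0756, 0.2233]
tcp_rot: [0.002, -3.14, 0.0]
force: [1.2, -0.9, -1.2]
finger_gap: 0.267
grasp_force: 20.0
```

{"op": "drive_tool", "data": {"series": [[[0,0,0],[1.4,-3.58,0],0],[[0,0,0],[1.4,-3.58,0],0],[[0,0,0],[1.4,-3.5,0],0],[[0,0,0],[0,0,3.5],0],[[0,0,0],[0,0,3.5],0]]}}

```text
clock: 5.55
position: [0.4301, -0.0309, 0.1534]
tcp_rot: [0.003, 3.14, -0.001]
force: [0.6, 0.5, -1.9]
finger_gap: 0.268
grasp_force: 20.0
```

{"op": "drive_tool", "data": {"series": [[[0,0,0],[0,0,3.5],0],[[0,0,0],[0,0,3.0],0],[[0,0,0],[0,0,1.3],0],[[0,0,0],[0,0,0.4],0],[[0,0,0],[0,0,0.3],0]]}}

```text
clock: 6.05
position: [0.43, -0.0297, 0.0687]
tcp_rot: [0.001, -3.141, -0.0]
force: [0.4, -0.9, -1.0]
finger_gap: 0.268
grasp_force: 20.0
```

```bash
python3 -c "
from h import *
plan([.43,-.03,.068],90)"
```

```text
t 6.05 pos [ 0.43   -0.0297  0.0687] yawY 90.0 z [-0.001  0.    -1.   ] q6 -1.78 gap 24.5 F [ 0.4 -0.9 -1. ] gf 20.0
 shift cm [ 0.   -0.03  0.07]
 turn z deg 0.04
```

{"op": "drive_tool", "data": {"series": [[[0,0,0],[0,0,0.1],0],[[0,0,0],[0,0,0.1],0],[[0,0,0],[0,0,0],0]]}}

```text
clock: 6.35
position: [0.4306, -0.0299, 0.068]
tcp_rot: [-0.001, 3.14, -0.001]
force: [-3.5, -1.3, 10.7]
finger_gap: 0.268
grasp_force: 20.0
```

{"op": "drive_tool", "data": {"series": [[[0,0,0],[0,0,0],5.5],[[0,0,0],[0,0,0],5.5],[[0,0,0],[0,0,-3.5],5.5],[[0,0,0],[0,0,-4],5.5],[[0,0,0],[0,0,-4],5.5]]}}

```text
clock: 6.85
position: [0.4299, -0.0296, 0.1836]
tcp_rot: [0.001, -3.141, -0.0]
force: [0.9, 0.3, 0.1]
finger_gap: 0.601
grasp_force: 0.0
```

{"op": "drive_tool", "data": {"series": [[[0,0,0],[0,0,-4],9.12],[[0,0,0],[-1.25,3.58,-4],9.12],[[0,0,0],[-1.25,3.58,0],9.12],[[0,0,0],[-1.25,3.58,0],9.12],[[0,0,0],[-1.25,3.58,0],9.12]]}}

```text
clock: 7.35
position: [0.4793, 0.1117, 0.259]
tcp_rot: [-0.001, 3.14, 0.0]
force: [0.4, -0.3, 0.6]
finger_gap: 0.99
grasp_force: 0.0
```

{"op": "drive_tool", "data": {"series": [[[0,0,0],[-1.25,3.58,0],9.12],[[0,0,0],[-1.25,3.58,0],9.12],[[0,0,0],[-1.25,3.58,0],9.12],[[0,0,0],[-1.25,3.58,0],9.12],[[0,0,0],[0,0,0],9.12]]}}

```text
clock: 7.85
position: [0.5297, 0.2572, 0.2581]
tcp_rot: [-0.006, 3.141, 0.002]
force: [1.4, -0.4, 0.9]
finger_gap: 1.002
grasp_force: 0.0
```

```bash
python3 -c "
from h import *
plan(None)
i=arm.camera_info('wrist');im,i=snap('wrist')
for n in ['spindle_seat','start_top']:
  for d in arm.mark_of('wrist',n)[:2]: print(n,d['confidence'],w(i,d['centre']))
p=proj(i,[.542,.2555,.122]).astype(int);print(p)
c=im[max(0,p[1]-75):p[1]+75,p[0]-100:p[0]+100];save(cv2.resize(c,(800,600),interpolation=cv2.INTER_CUBIC),'w2.png')
np.savez('w2.npz',im=im,**i)"
python3 look.py side - cap tray; python3 look.py top - cap carousel jar0
```

```text
t 7.85 pos [0.5297 0.2572 0.2581] yawY 90.2 z [ 0.001  0.001 -1.   ] q6 -1.22 gap 91.3 F [ 1.4 -0.4  0.9] gf 0.0
spindle_seat 0.9 [0.54317632 0.25753648 0.0718117 ]
start_top 0.93 [0.39460284 0.16318055 0.0768632 ]
[319 242]
side cap 0.86 [ 4.296e-01 -3.470e-02 -1.000e-04] [260. 291.]
side tray 0.66 [ 0.5445 -0.0235 -0.0016] [311. 286.]
top cap 0.96 [ 0.4323 -0.0323  0.0042] [357. 296.]
top carousel 0.64 [ 0.4916 -0.348   0.0015] [487. 275.]
top carousel 0.6 [0.3948 0.1669 0.0779] [272. 309.]
top carousel 0.45 [7.446e-01 1.903e-01 4.000e-04] [270. 167.]
top jar0 0.94 [0.5904 0.0519 0.0026] [324. 230.]
top jar0 0.69 [0.666  0.0225 0.0049] [337. 200.]
top jar0 0.63 [ 0.7915  0.3151 -0.0057] [221. 148.]
top jar0 0.59 [ 0.6489 -0.0957 -0.0007] [384. 209.]
```

View pics/w2.png

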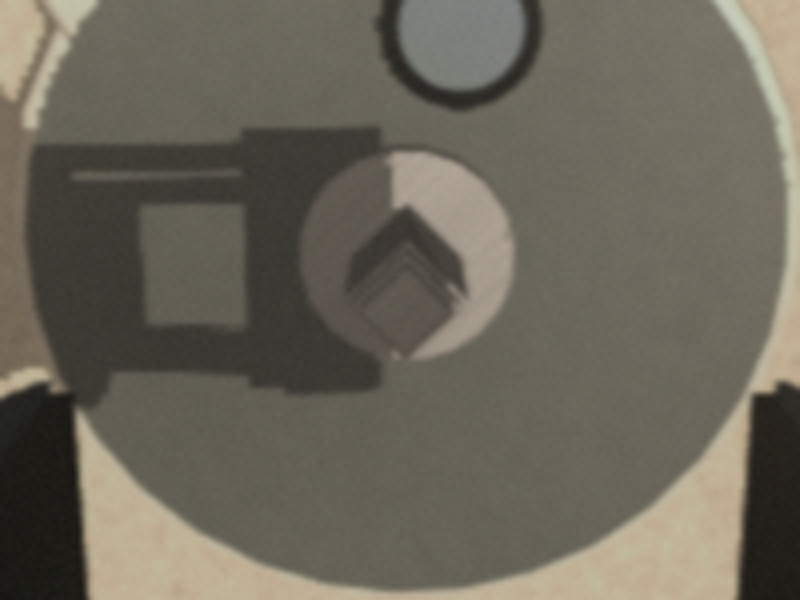

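The spindle shows clean, at about 45° in the image, with its top face centred at crop pixel (405,305). The top camera reports the cap upright in the tray at (0.431,-0.033). It also shows the knock has already happened: one jar moved from (0.545,0.045) to (0.590,0.052). I go closer for a better reading of the shaft yaw.

{"op": "drive_tool", "data": {"series": [[[0,0,0],[-1,0,4],9.12],[[0,0,0],[-1,0,4],9.12],[[0,0,0],[-1,0,3],9.12],[[0,0,0],[-1,0,2.3],9.12],[[0,0,0],[0,0,0],9.12]]}}

```text
clock: 8.85
position: [0.5681, 0.2526, 0.1223]
tcp_rot: [-0.0, -3.137, 0.002]
force: [0.1, 0.4, 0.5]
finger_gap: 0.998
grasp_force: 0.0
```

```bash
python3 -c "
from h import *
plan(None)
im,i=snap('wrist')
for n in ['spindle_seat']:
  for d in arm.mark_of('wrist',n)[:2]: print(n,d['confidence'],w(i,d['centre']))
p=proj(i,[.5425,.256,.122]).astype(int);print(p)
c=im[max(0,p[1]-60):p[1]+60,p[0]-80:p[0]+80];save(cv2.resize(c,(800,600),interpolation=cv2.INTER_CUBIC),'w3.png')
np.savez('w3.npz',im=im,**i)"
```

```text
t 8.85 pos [0.5681 0.2526 0.1223] yawY 90.0 z [-0.004 -0.001 -1.   ] q6 -1.25 gap 91.0 F [0.1 0.4 0.5] gf 0.0
spindle_seat 0.62 [0.54335757 0.25502671 0.0741094 ]
[328 246]
```

View pics/w3.png

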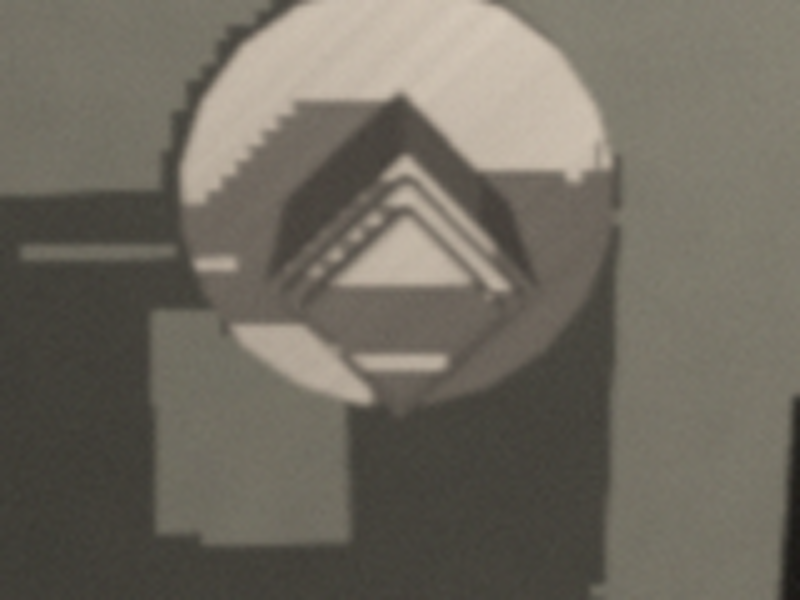

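```bash
cat > fit.py <<'E'
from h import *
from scipy.optimize import differential_evolution
def sq(h,z,front=True):
    c=[(-h,-h),(h,-h),(h,h),(-h,h)]
    return [(np.array([*c[k],z]),np.array([*c[(k+1)%4],z])) for k in range(4)]
def score(p,i,G,segs):
    x,y,a=p;ca,sa=np.cos(a),np.sin(a);tot=0;n=0
    for A,B in segs:
        t=np.linspace(.06,.94,30)[:,None];P=A*(1-t)+B*t
        W=np.c_[x+ca*P[:,0]-sa*P[:,1],y+sa*P[:,0]+ca*P[:,1],P[:,2]]
        c=W@np.array(i['R']).T+np.array(i['t']);u=(i['fx']*c[:,0]/c[:,2]+i['cx']).astype(np.float32);v=(i['fy']*c[:,1]/c[:,2]+i['cy']).astype(np.float32)
        d=np.array([u[-1]-u[0],v[-1]-v[0]]);d/=np.linalg.norm(d)
        gx=cv2.remap(G[0],u,v,1).ravel();gy=cv2.remap(G[1],u,v,1).ravel()
        tot+=np.minimum(np.abs(-d[1]*gx+d[0]*gy),25).sum();n+=30   # gradient across the edge
    return -tot/n
def fit(im,i,segs,b,seed=0):
    g=cv2.GaussianBlur(cv2.cvtColor(im,cv2.COLOR_RGB2GRAY).astype(np.float32),(0,0),.8)
    G=(cv2.Scharr(g,cv2.CV_32F,1,0)/16,cv2.Scharr(g,cv2.CV_32F,0,1)/16)
    r=differential_evolution(score,b,args=(i,G,segs),seed=seed,popsize=30,maxiter=150,tol=1e-8)
    return r.x,r.fun
E
cat > fs.py <<'E'
from fit import *
b=[(.535,.55),(.248,.264),(np.radians(0),np.radians(90))]
for f in ['w2.npz','w3.npz']:
    d=np.load(f);i={k:d[k] for k in ['R','t']}|{k:float(d[k]) for k in ['fx','fy','cx','cy']}
    A=sq(.008,.122)
    # edges facing camera (-x side), chosen for yaw ~45 deg: those adjoining corner (-h,-h) after turn
    back=lambda h,z:[s for s in sq(h,z) if (s[0]+s[1])[0]<-1e-6 or (s[0]+s[1])[1]<-1e-6]
    for nm,S in [('top',A),('top+step+base',A+back(.011,.113)+back(.011,.07))]:
        x,v=fit(d['im'],i,S,b);print(f,nm,x[:2].round(4),np.degrees(x[2]).round(2),round(v,2))
E
python3 fs.py
```

```text
w2.npz top [0.5368 0.262 ] 44.97 -11.98
w2.npz top+step+base [0.5428 0.257 ] 41.47 -9.61
w3.npz top [0.5422 0.2541] 45.28 -17.45
w3.npz top+step+base [0.5437 0.2558] 44.88 -16.46
```

```bash
sed -i "s/(s\[0\]+s\[1\])\[1\]<-1e-6/(s[0]+s[1])[1]>1e-6/; s/np.radians(0),np.radians(90)/np.radians(25),np.radians(65)/" fs.py; python3 fs.py
python3 - <<'E'
from h import *
d=np.load('w3.npz');i={k:d[k] for k in ['R','t']}|{k:float(d[k]) for k in ['fx','fy','cx','cy']}
f=lambda x,y:(328-80+x/5,246-60+y/5)
for p,z in [((402,93),.07),((272,280),.113),((537,285),.113),((407,155),.113),((405,207),.122),((400,415),.122)]: print(p,z,ray(i,f(*p),z).round(4))
E
```

```text
w2.npz top [0.5368 0.262 ] 45.08 -11.98
w2.npz top+step+base [0.5435 0.2562] 44.52 -13.13
w3.npz top [0.5422 0.2541] 45.77 -17.46
w3.npz top+step+base [0.5437 0.2558] 44.76 -19.15
(402, 93) 0.07 [0.5288 0.257  0.07  ]
(272, 280) 0.113 [0.5427 0.2418 0.113 ]
(537, 285) 0.113 [0.5433 0.2715 0.113 ]
(407, 155) 0.113 [0.5285 0.2568 0.113 ]
(405, 207) 0.122 [0.5322 0.2564 0.122 ]
(400, 415) 0.122 [0.5554 0.256  0.122 ]
```

The full-outline fits agree on the spindle: (0.5437, 0.256), yaw 44.7°. Next I go to the carousel. Its hub yaw from the pockets is about 31°, so the tool needs to turn about +59°.

{"op": "drive_tool", "data": {"series": [[[0,0,0],[0,0,-4.5],6.5],[[0,0,0],[0,0,-4.5],6.5],[[0,0,0],[0,0,-4.5],6.5],[[0,0,0],[0.5,-4,0],6.5],[[0,0,0],[0.5,-4,0],6.5]]}}

```text
clock: 9.45
position: [0.5592, 0.1735, 0.2638]
tcp_rot: [-0.005, 3.136, 0.002]
force: [-0.5, 0.6, -0.6]
finger_gap: 0.71
grasp_force: 0.0
```

{"op": "drive_tool", "data": {"series": [[[0,0,0],[0.5,-4,0],6.5],[[0,0,0],[0.5,-4,0],6.5],[[0,0,0],[0.5,-4,0],6.5],[[0,0,0],[0.5,-4,0],6.5],[[0,0,0],[0.5,-4,0],6.5]]}}

```text
clock: 9.95
position: [0.5336, -0.0279, 0.2623]
tcp_rot: [-0.001, 3.139, -0.001]
force: [0.2, 0.6, -0.4]
finger_gap: 0.712
grasp_force: 0.0
```

{"op": "drive_tool", "data": {"series": [[[0,0,0],[0.5,-4,0],6.5],[[0,0,0],[0.5,-4,0],6.5],[[0,0,0],[0.5,-4,0],6.5],[[0,0,0],[0.5,-4,0],6.5],[[0,0,0],[0.5,-4,0],6.5]]}}

```text
clock: 10.45
position: [0.5088, -0.228, 0.2624]
tcp_rot: [-0.001, 3.139, -0.002]
force: [-0.2, 0.9, -0.3]
finger_gap: 0.713
grasp_force: 0.0
```

{"op": "drive_tool", "data": {"series": [[[0,0,0],[0.5,-4,0],7],[[0,0,0],[0.5,-4,0],7],[[0,0,0],[0.5,-4,0],7],[[0,0,8.4],[0,0,0],7],[[0,0,8.4],[0,0,0],7]]}}

```text
clock: 10.95
position: [0.4939, -0.3476, 0.2621]
tcp_rot: [0.469, 3.104, -0.002]
force: [0.4, -0.1, 0.3]
finger_gap: 0.763
grasp_force: 0.0
```

{"op": "drive_tool", "data": {"series": [[[0,0,8.4],[0,0,1],7],[[0,0,8.5],[0,0,1],7],[[0,0,8.5],[0,0,1],7],[[0,0,8.5],[0,0,1],7],[[0,0,8.5],[0,0,1],7]]}}

```text
clock: 11.45
position: [0.4945, -0.3465, 0.2121]
tcp_rot: [1.558, 2.725, -0.001]
force: [0.3, -0.4, 0.7]
finger_gap: 0.768
grasp_force: 0.0
```

```bash
python3 -c "
from h import *
plan([.492,-.349,.2],30.8)"
python3 look.py top - carousel pocket0; python3 look.py side - carousel pocket0
python3 look.py wrist w4.png carousel pocket0
```

```text
t 11.45 pos [ 0.4945 -0.3465  0.2121] yawY 30.5 z [ 0.002 -0.002 -1.   ] q6 -1.24 gap 70.1 F [ 0.3 -0.4  0.7] gf 0.0
 shift cm [-0.09 -0.35  1.21]
 turn z deg -0.3
top carousel 0.7 [ 0.4944 -0.3506  0.0035] [488. 274.]
top carousel 0.47 [0.5856 0.0582 0.0039] [321. 232.]
top carousel 0.44 [ 0.5406 -0.0741  0.0043] [375. 252.]
top pocket0 0.91 [ 0.4736 -0.4179  0.0082] [517. 283.]
top pocket0 0.87 [ 0.4254 -0.3362  0.0095] [483. 302.]
top pocket0 0.75 [ 0.5647 -0.3655  0.0066] [495. 245.]
top pocket0 0.58 [ 0.5083 -0.2798  0.0081] [460. 267.]
side carousel 0.92 [ 0.4867 -0.3521 -0.0028] [298. 409.]
side pocket0 0.86 [ 0.4224 -0.3332  0.0016] [258. 401.]
side pocket0 0.76 [ 0.5061 -0.2808  0.005 ] [305. 371.]
side pocket0 0.71 [ 0.5618 -0.3681  0.0088] [345. 408.]
side pocket0 0.56 [ 0.4749 -0.4163  0.003 ] [293. 442.]
wrist carousel 0.97 [ 0.4878 -0.3497  0.0036] [315. 214.]
wrist carousel 0.67 [ 0.557  -0.3623  0.009 ] [360. 254.]
wrist pocket0 0.73 [ 0.419  -0.3307  0.0075] [270. 168.]
wrist pocket0 0.64 [ 0.5596 -0.3641  0.0076] [361. 256.]
wrist pocket0 0.61 [ 0.4725 -0.4176  0.005 ] [274. 256.]
wrist pocket0 0.55 [ 0.5064 -0.2768  0.0108] [364. 168.]
```

View pics/w4.png

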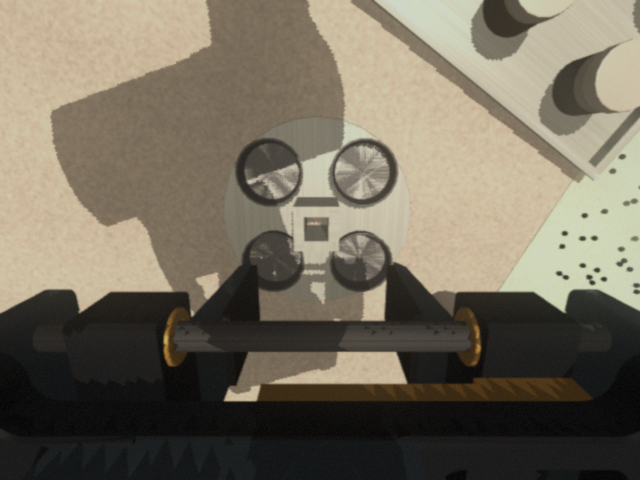

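The carousel is well centred, with its hub bore at (316,229) and square to the fingers. I fit the hub outline for its exact position and yaw.

```bash
cat > fc.py <<'E'
from fit import *
im,i=snap('wrist')
b=[(.48,.503),(-.36,-.338),(np.radians(20),np.radians(42))]
for nm,S in [('both',sq(.022,.07)+sq(.01175,.07)),('bore',sq(.01175,.07)),('out',sq(.022,.07))]:
    x,v=fit(im,i,S,b);print(nm,x[:2].round(4),np.degrees(x[2]).round(2),round(v,2))
    if nm=='both': plan([x[0],x[1],.043],np.degrees(x[2]))
E
python3 fc.py
```

```text
both [ 0.4913 -0.3499] 31.3 -20.89
t 11.95 pos [ 0.4944 -0.3467  0.2107] yawY 30.9 z [ 0. -0. -1.] q6 -1.25 gap 69.9 F [-1.2 -0.1 -0. ] gf 0.0
 shift cm [-0.11 -0.44 16.77]
 turn z deg -0.38
bore [ 0.4907 -0.3497] 28.77 -25.0
out [ 0.4965 -0.3586] 32.2 -16.48
```

{"op": "drive_tool", "data": {"series": [[[0,0,-0.3],[-0.1,-0.4,4],7],[[0,0,0],[0,0,4],7],[[0,0,0],[0,0,4],7],[[0,0,0],[0,0,3],7],[[0,0,0],[0,0,1.8],7]], "grip_force": 35}}

```text
clock: 12.45
position: [0.4906, -0.3488, 0.0399]
tcp_rot: [-1.541, -2.735, -0.001]
force: [1.1, -0.4, 0.3]
finger_gap: 0.768
grasp_force: 0.0
```

{"op": "drive_tool", "data": {"series": [[[0,0,0],[0,0,0],0],[[0,0,0],[0,0,0],0],[[0,0,0],[0,0,0],0],[[0,0,0],[0,0,0],0],[[0,0,0],[0,0,0],0]]}}

```text
clock: 12.95
position: [0.492, -0.3501, 0.0436]
tcp_rot: [1.542, 2.734, -0.001]
force: [-0.5, -0.6, 7.8]
finger_gap: 0.486
grasp_force: 35.0
```

```bash
python3 -c "
from h import *
plan(None)
im,i=snap('wrist');save(im,'w5.png');np.savez('w5.npz',im=im,**i)"
```

```text
t 12.95 pos [ 0.492  -0.3501  0.0436] yawY 31.2 z [ 0.002 -0.002 -1.   ] q6 -1.26 gap 44.3 F [-0.5 -0.6  7.8] gf 35.0
```

{"op": "drive_tool", "data": {"series": [[[0,0,0],[0,0,-1],0],[[0,0,0],[0,0,-2],0],[[0,0,0],[0,0,-3],0],[[0,0,0],[0,0,-4],0],[[0,0,0],[0,0,0],0]]}}

```text
clock: 13.5
position: [0.4935, -0.3512, 0.1479]
tcp_rot: [1.54, 2.729, -0.002]
force: [0.8, -0.7, -3.8]
finger_gap: 0.479
grasp_force: 35.0
```

```bash
python3 look.py side s2.png carousel; python3 look.py wrist w6.png carousel; python3 -c "
from h import *
plan([.5437,.256,.24],44.7)"
```

```text
side carousel 0.7 [ 0.493  -0.3509  0.1032] [302. 361.]
wrist carousel 0.92 [ 0.4876 -0.3507  0.1018] [315. 263.]
t 13.7 pos [ 0.4908 -0.349   0.1416] yawY 31.1 z [-0.001  0.001 -1.   ] q6 -1.26 gap 44.2 F [-0.4 -0.7 -4.9] gf 35.0
 shift cm [49.06 35.81 -9.79]
 turn z deg -13.56
```

View pics/w6.png

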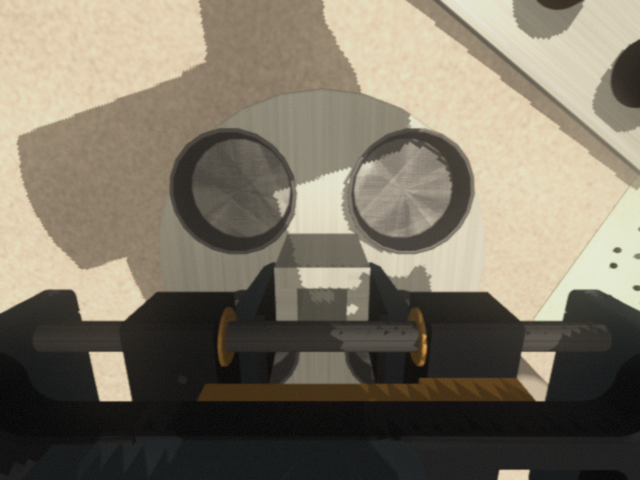

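The carousel is held square, with its hub centred under the pads (hub edge at row 267, bore from row 290) and lifted 0.1 m. I carry it over the spindle.

{"op": "drive_tool", "data": {"series": [[[0,0,-6.8],[0,0,-4.9],0],[[0,0,-6.8],[0,0,-4.9],0],[[0,0,0],[2.46,2.89,0],0],[[0,0,0],[2.46,2.89,0],0],[[0,0,0],[2.46,2.89,0],0]]}}

```text
clock: 14.2
position: [0.5003, -0.2346, 0.2392]
tcp_rot: [-1.209, -2.897, -0.001]
force: [0.3, 0.7, -3.2]
finger_gap: 0.483
grasp_force: 35.0
```

{"op": "drive_tool", "data": {"series": [[[0,0,0],[2.46,2.89,0],0],[[0,0,0],[2.46,2.89,0],0],[[0,0,0],[2.46,2.89,0],0],[[0,0,0],[2.46,2.89,0],0],[[0,0,0],[2.46,2.89,0],0]]}}

```text
clock: 14.7
position: [0.5163, -0.0453, 0.239]
tcp_rot: [-1.208, -2.897, 0.001]
force: [1.2, 0.1, -3.7]
finger_gap: 0.477
grasp_force: 35.0
```

{"op": "drive_tool", "data": {"series": [[[0,0,0],[2.46,2.89,0],0],[[0,0,0],[2.46,2.89,0],0],[[0,0,0],[2.46,2.89,0],0],[[0,0,0],[2.46,2.89,0],0],[[0,0,0],[2.46,2.89,0],0]]}}

```text
clock: 15.2
position: [0.5324, 0.1436, 0.2389]
tcp_rot: [-1.208, -2.898, 0.002]
force: [0.7, -0.3, -3.8]
finger_gap: 0.48
grasp_force: 35.0
```

{"op": "drive_tool", "data": {"series": [[[0,0,0],[2.46,2.89,0],0],[[0,0,0],[1.2,1.45,0],0],[[0,0,0],[0.8,1,0],0],[[0,0,0],[0,0,0],0],[[0,0,0],[0,0,0],0]]}}

```text
clock: 15.7
position: [0.5394, 0.2107, 0.2395]
tcp_rot: [-1.208, -2.899, 0.002]
force: [0.3, -0.2, -3.0]
finger_gap: 0.479
grasp_force: 35.0
```

```bash
python3 -c "
from h import *
for k in range(3): plan([.5437,.256,.17],44.7);arm.read_camera('side')"; python3 look.py wrist w7.png carousel start_top; python3 look.py top - carousel pocket0 ; python3 look.py side - carousel pocket0
```

```text
t 15.7 pos [0.5394 0.2107 0.2395] yawY 44.7 z [-0.001 -0.001 -1.   ] q6 -0.51 gap 43.7 F [ 0.3 -0.2 -3. ] gf 35.0
 shift cm [2.91 3.51 6.95]
 turn z deg 0.04
t 15.75 pos [0.5395 0.2104 0.2398] yawY 44.7 z [-0.001 -0.001 -1.   ] q6 -0.51 gap 43.9 F [ 0.1 -0.2 -3. ] gf 35.0
 shift cm [2.94 3.52 6.97]
 turn z deg 0.01
t 15.8 pos [0.5396 0.2103 0.2399] yawY 44.7 z [-0.001 -0.    -1.   ] q6 -0.51 gap 43.9 F [ 0.7  0.1 -3.6] gf 35.0
 shift cm [2.96 3.51 6.99]
 turn z deg -0.01
wrist carousel 0.63 [0.466  0.2142 0.2029] [241. 184.]
wrist carousel 0.61 [0.5347 0.2129 0.1958] [319. 256.]
wrist start_top 0.47 [0.396  0.1658 0.0729] [185. 154.]
top pocket0 0.91 [0.4688 0.2094 0.2042] [248. 273.]
top pocket0 0.84 [0.5403 0.1427 0.2047] [281. 239.]
top pocket0 0.62 [0.5386 0.2804 0.2068] [215. 238.]
side carousel 0.91 [0.5348 0.2106 0.1935] [298. 164.]
side pocket0 0.87 [0.5425 0.1405 0.1998] [304. 173.]
side pocket0 0.75 [0.6099 0.2092 0.2073] [328. 158.]
side pocket0 0.73 [0.5392 0.2846 0.2015] [297. 151.]
side pocket0 0.6 [0.4666 0.2132 0.1997] [270. 163.]
side pocket0 0.48 [ 0.7387  0.1911 -0.0041] [374. 234.]
```

{"op": "drive_tool", "data": {"series": [[[0,0,0],[1.5,1.8,0],0],[[0,0,0],[1.44,1.71,0],0],[[0,0,0],[0,0,3],0],[[0,0,0],[0,0,3],0],[[0,0,0],[0,0,0.6],0]]}}

```text
clock: 16.8
position: [0.5421, 0.2565, 0.1713]
tcp_rot: [-1.207, -2.897, 0.005]
force: [-0.5, -0.2, -3.5]
finger_gap: 0.48
grasp_force: 35.0
```

{"op": "drive_tool", "data": {"series": [[[0,0,0],[0,0,0.3],0],[[0,0,0],[0,0,0.2],0],[[0,0,0],[0,0,0.2],0],[[0,0,0],[0,0,0.2],0],[[0,0,0],[0,0,0],0]]}}

```text
clock: 17.3
position: [0.5441, 0.257, 0.1655]
tcp_rot: [1.209, 2.899, 0.001]
force: [-0.6, -0.7, -3.4]
finger_gap: 0.481
grasp_force: 35.0
```

```bash
python3 -c "
from h import *
for k in range(4): plan([.5437,.256,.113],44.7);arm.read_camera('side')"
```

```text
t 17.3 pos [0.5441 0.257  0.1655] yawY 44.7 z [ 0.001  0.    -1.   ] q6 -0.44 gap 43.8 F [-0.6 -0.7 -3.4] gf 35.0
 shift cm [-0.04 -0.1   5.25]
 turn z deg 0.04
t 17.35 pos [0.544  0.257  0.1655] yawY 44.7 z [ 0.  0. -1.] q6 -0.44 gap 44.1 F [ 0.1 -0.8 -2.6] gf 35.0
 shift cm [-0.05 -0.1   5.25]
 turn z deg 0.04
t 17.4 pos [0.544  0.257  0.1655] yawY 44.7 z [ 0.  0. -1.] q6 -0.44 gap 43.8 F [-0.1 -0.2 -3.2] gf 35.0
 shift cm [-0.05 -0.1   5.25]
 turn z deg 0.04
t 17.45 pos [0.544  0.257  0.1655] yawY 44.7 z [ 0.  0. -1.] q6 -0.44 gap 43.7 F [-0.   0.1 -3.8] gf 35.0
 shift cm [-0.05 -0.1   5.25]
 turn z deg 0.04
```

{"op": "drive_tool", "data": {"series": [[[0,0,0],[0,-0.1,0.2],0],[[0,0,0],[0,0,0.2],0],[[0,0,0],[0,0,0.2],0],[[0,0,0],[0,0,0],0]]}}

```text
clock: 17.9
position: [0.5432, 0.2562, 0.1589]
tcp_rot: [-1.209, -2.9, 0.0]
force: [1.2, -0.8, -4.0]
finger_gap: 0.479
grasp_force: 35.0
```

{"op": "drive_tool", "data": {"series": [[[0,0,0],[0,0,0.1],0],[[0,0,0],[0,0,0.1],0],[[0,0,0],[0,0,0.1],0],[[0,0,0],[0,0,0],0]]}}

```text
clock: 18.3
position: [0.5434, 0.2563, 0.1565]
tcp_rot: [1.209, 2.899, 0.0]
force: [-0.1, -1.9, 1.0]
finger_gap: 0.482
grasp_force: 35.0
```

{"op": "drive_tool", "data": {"series": [[[0,0,0],[0,0,0.1],0],[[0,0,0],[0,0,0.1],0],[[0,0,0],[0,0,0],0]]}}

```text
clock: 18.6
position: [0.5436, 0.2564, 0.1558]
tcp_rot: [1.208, 2.899, 0.002]
force: [-5.0, -3.3, 23.5]
finger_gap: 0.483
grasp_force: 35.0
```

```bash
python3 -c "
from h import *
for k in range(3): R=plan([.5437,.256,.113],44.7);s=arm.state();print(np.round(R.T@s['force'],1),'tq',np.round(s['wrist_torque'],2),np.round(R.T@s['wrist_torque'],2));arm.read_camera('side')"
```

```text
t 18.6 pos [0.5436 0.2564 0.1558] yawY 44.7 z [ 0.002  0.    -1.   ] q6 -0.44 gap 44.0 F [-5.  -3.3 23.5] gf 35.0
 shift cm [-0.03 -0.02  4.28]
 turn z deg 0.05
[  1.2  -5.8 -23.5] tq [-1.02  1.   -0.06] [ 1.43 -0.02  0.06]
t 18.65 pos [0.5436 0.2564 0.1558] yawY 44.7 z [ 0.002  0.    -1.   ] q6 -0.44 gap 44.3 F [-5.1 -3.7 21.7] gf 35.0
 shift cm [-0.03 -0.02  4.28]
 turn z deg 0.05
[  1.   -6.2 -21.7] tq [-1.08  1.02 -0.08] [ 1.49 -0.05  0.08]
t 18.7 pos [0.5436 0.2564 0.1558] yawY 44.7 z [ 0.002  0.    -1.   ] q6 -0.44 gap 43.8 F [-5.  -3.9 21.5] gf 35.0
 shift cm [-0.03 -0.02  4.28]
 turn z deg 0.05
[  0.7  -6.3 -21.5] tq [-1.06  1.02 -0.08] [ 1.47 -0.04  0.08]
```

The bore is resting on the shaft's shoulder, with a lateral push of -6 N along tool y. I ease off, shift 1 mm that way and try again.

{"op": "drive_tool", "data": {"series": [[[0,0,0],[0,0,-0.2],0],[[0,0,0],[0,-0.1,0],0],[[0,0,0],[0,0,0.1],0],[[0,0,0],[0,0,0.1],0],[[0,0,0],[0,0,0],0]]}}

```text
clock: 19.25
position: [0.5431, 0.2559, 0.1557]
tcp_rot: [1.208, 2.898, 0.003]
force: [-4.1, -1.2, 22.9]
finger_gap: 0.476
grasp_force: 35.0
```

```bash
cat > f.py <<'E'
from h import *
R=plan([.5437,.256,.113],44.7);s=arm.state();print(np.round(R.T@s['force'],1),'tq',np.round(R.T@s['wrist_torque'],2))
E
python3 f.py
```

```text
t 19.25 pos [0.5431 0.2559 0.1557] yawY 44.7 z [ 0.002  0.001 -1.   ] q6 -0.44 gap 43.4 F [-4.1 -1.2 22.9] gf 35.0
 shift cm [-0.03  0.04  4.27]
 turn z deg 0.04
[  2.   -3.7 -22.9] tq [0.96 0.08 0.1 ]
```

{"op": "drive_tool", "data": {"series": [[[0,0,0],[0,0,-0.2],0],[[0,0,0],[0.03,-0.1,0],0],[[0,0,0],[0,0,0.1],0],[[0,0,0],[0,0,0.1],0],[[0,0,0],[0,0,0],0]]}}

```text
clock: 19.75
position: [0.5425, 0.2554, 0.1557]
tcp_rot: [1.208, 2.898, 0.003]
force: [-1.7, -1.5, 24.0]
finger_gap: 0.481
grasp_force: 35.0
```

```bash
python3 f.py
```

```text
t 19.75 pos [0.5425 0.2554 0.1557] yawY 44.7 z [ 0.003  0.001 -1.   ] q6 -0.44 gap 43.9 F [-1.7 -1.5 24. ] gf 35.0
 shift cm [-0.04  0.12  4.27]
 turn z deg 0.04
[  0.1  -2.2 -24. ] tq [ 0.57 -0.28  0.07]
```

{"op": "drive_tool", "data": {"series": [[[0,0,0],[0,0,-0.2],0],[[0,0,0],[-0.13,0.1,0],0],[[0,0,0],[0,0,0.1],0],[[0,0,0],[0,0,0.1],0],[[0,0,0],[0,0,0],0]]}}

```text
clock: 20.25
position: [0.5428, 0.2551, 0.1555]
tcp_rot: [-1.209, -2.899, -0.001]
force: [-8.3, -1.4, 28.6]
finger_gap: 0.478
grasp_force: 35.0
```

```bash
cat >> f.py <<'E'
F=R.T@s['force'];F[2]-=4;T=R.T@s['wrist_torque'];rz=.222
print('cop mm',(1e3*np.array([(rz*F[0]-T[1])/F[2],(T[0]+rz*F[1])/F[2]])).round(1))
E
python3 f.py
```

```text
t 20.25 pos [0.5428 0.2551 0.1555] yawY 44.7 z [-0.     0.001 -1.   ] q6 -0.44 gap 43.6 F [-8.3 -1.4 28.6] gf 35.0
 shift cm [-0.    0.12  4.25]
 turn z deg 0.04
[  4.9  -6.9 -28.6] tq [1.53 0.9  0.11]
cop mm [-5.5 -0.2]
```

{"op": "drive_tool", "data": {"series": [[[0,0,0],[0,0,-0.2],0],[[0,0,0],[-0.05,0.12,0],0],[[0,0,0],[0,0,0.1],0],[[0,0,0],[0,0,0.1],0],[[0,0,0],[0,0,0],0]]}}

```text
clock: 20.75
position: [0.5441, 0.2551, 0.1534]
tcp_rot: [-1.209, -2.899, 0.002]
force: [0.5, -0.7, -4.1]
finger_gap: 0.481
grasp_force: 35.0
```

```bash
python3 f.py; python3 -c "
from h import *
im,i=snap('wrist');save(im,'w8.png');plan(None);print(proj(i,[.5437,.256,.122]))"; python3 look.py side s3.png
```

```text
t 20.75 pos [0.5441 0.2551 0.1534] yawY 44.7 z [-0.001 -0.001 -1.   ] q6 -0.44 gap 43.9 F [ 0.5 -0.7 -4.1] gf 35.0
 shift cm [0.09 0.04 4.04]
 turn z deg 0.04
[-0.8 -0.1  4.1] tq [ 0.17 -0.34  0.06]
cop mm [1528.3 1421.9]
t 20.8 pos [0.544  0.2551 0.1535] yawY 44.7 z [-0.001 -0.001 -1.   ] q6 -0.44 gap 43.6 F [ 0.1 -0.9 -5.2] gf 35.0
[321.66140052 269.30950426]
```

View pics/w8.png

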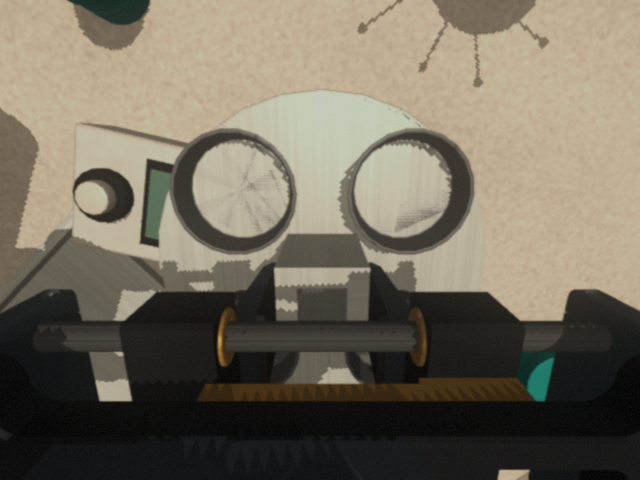

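The force is gone and the tool dropped to 0.1534, so the bore has passed the step. The wrist view shows the carousel level and square. I keep lowering.

{"op": "drive_tool", "data": {"series": [[[0,0,0],[0,0,0.3],0],[[0,0,0],[0,0,0.4],0],[[0,0,0],[0,0,0.4],0],[[0,0,0],[0,0,0],0]]}}

```text
clock: 21.25
position: [0.5442, 0.2552, 0.1425]
tcp_rot: [-1.209, -2.899, 0.001]
force: [2.0, -1.6, -4.9]
finger_gap: 0.479
grasp_force: 35.0
```

```bash
python3 f.py
```

```text
t 21.25 pos [0.5442 0.2552 0.1425] yawY 44.7 z [-0.001 -0.    -1.   ] q6 -0.44 gap 43.7 F [ 2.  -1.6 -4.9] gf 35.0
 shift cm [0.09 0.02 2.95]
 turn z deg 0.04
[-2.6  0.3  4.9] tq [ 0.06 -0.4   0.03]
cop mm [-188.3  136.7]
```

{"op": "drive_tool", "data": {"series": [[[0,0,0],[-0.03,0,0.5],0],[[0,0,0],[0,0,0.6],0],[[0,0,0],[0,0,0.6],0],[[0,0,0],[0,0,0.6],0],[[0,0,0],[0,0,0],0]]}}

```text
clock: 21.75
position: [0.5441, 0.255, 0.1191]
tcp_rot: [-1.208, -2.899, 0.002]
force: [0.4, 0.2, -3.2]
finger_gap: 0.484
grasp_force: 35.0
```

{"op": "drive_tool", "data": {"series": [[[0,0,0],[0,0,0.2],0],[[0,0,0],[0,0,0.2],0],[[0,0,0],[0,0,0.1],0],[[0,0,0],[0,0,0.1],0],[[0,0,0],[0,0,0],0]]}}

```text
clock: 22.25
position: [0.5446, 0.2551, 0.1142]
tcp_rot: [-1.209, -2.9, 0.0]
force: [-0.9, 1.1, -4.3]
finger_gap: 0.478
grasp_force: 35.0
```

```bash
python3 f.py
```

```text
t 22.25 pos [0.5446 0.2551 0.1142] yawY 44.7 z [-0. -0. -1.] q6 -0.44 gap 43.6 F [-0.9  1.1 -4.3] gf 35.0
 shift cm [ 0.12 -0.    0.12]
 turn z deg 0.04
[1.4 0.2 4.3] tq [ 0.02 -0.07  0.06]
cop mm [1347.5  224.4]
```

{"op": "drive_tool", "data": {"series": [[[0,0,0],[0,0,0.1],0],[[0,0,0],[0,0,0.1],0],[[0,0,0],[0,0,0],0]]}}

```text
clock: 22.55
position: [0.5448, 0.2551, 0.1135]
tcp_rot: [1.208, 2.899, 0.001]
force: [-4.7, -2.8, 17.5]
finger_gap: 0.482
grasp_force: 35.0
```

{"op": "drive_tool", "data": {"series": [[[0,0,0],[0,0,0.1],0],[[0,0,0],[0,0,0],0]]}}

```text
clock: 22.75
position: [0.5448, 0.2551, 0.1135]
tcp_rot: [1.208, 2.899, 0.001]
force: [-10.7, -4.0, 34.7]
finger_gap: 0.478
grasp_force: 35.0
```

It is seated against a hard stop at 0.1135, which puts the underside at 0.070, the flange height. I release, lift and check.

{"op": "drive_tool", "data": {"series": [[[0,0,0],[0,0,-0.3],0],[[0,0,0],[0,0,0],7],[[0,0,0],[0,0,0],7],[[0,0,0],[0,0,-2],7],[[0,0,0],[0,0,-3.5],7]], "grip_force": 20}}

```text
clock: 23.25
position: [0.5433, 0.2547, 0.1676]
tcp_rot: [-1.208, -2.897, 0.005]
force: [0.8, 0.2, -0.3]
finger_gap: 0.769
grasp_force: 0.0
```

{"op": "drive_tool", "data": {"series": [[[0,0,0],[0,0,-4],7],[[0,0,0],[0,0,-4],7],[[0,0,0],[-1.6,-2.5,-1],7],[[0,0,0],[-1.6,-2.5,0],7],[[0,0,0],[-1.6,-2.5,0],7]]}}

```text
clock: 23.75
position: [0.525, 0.1675, 0.2595]
tcp_rot: [1.208, 2.899, 0.001]
force: [0.3, -0.3, -0.2]
finger_gap: 0.77
grasp_force: 0.0
```

```bash
python3 -c "
from h import *
plan(None)"; python3 look.py side s4.png carousel pocket0 jar0; python3 look.py top t4.png carousel pocket0 jar0;python3 look.py wrist w9.png carousel pocket0 jar0
```

```text
t 23.75 pos [0.525  0.1675 0.2595] yawY 44.8 z [ 0.001  0.    -1.   ] q6 -0.58 gap 70.2 F [ 0.3 -0.3 -0.2] gf 0.0
side carousel 0.6 [0.5403 0.2568 0.0663] [298. 203.]
side pocket0 0.93 [0.5413 0.3283 0.0746] [297. 188.]
side pocket0 0.92 [0.6138 0.2525 0.0784] [326. 198.]
side pocket0 0.78 [0.4734 0.2557 0.0731] [273. 201.]
side pocket0 0.75 [0.5453 0.1834 0.0723] [303. 213.]
side jar0 0.85 [ 0.7907  0.3181 -0.0013] [382. 211.]
side jar0 0.78 [ 5.914e-01  5.040e-02 -5.000e-04] [327. 266.]
side jar0 0.74 [0.6671 0.0232 0.0019] [361. 270.]
side jar0 0.59 [ 0.282   0.2824 -0.0041] [204. 225.]
side jar0 0.57 [ 0.6511 -0.0961  0.0016] [364. 302.]
side jar0 0.55 [ 0.5413 -0.0719  0.0044] [312. 297.]
top carousel 0.84 [0.5458 0.2606 0.0742] [234. 242.]
top pocket0 0.75 [0.4747 0.2544 0.0757] [235. 273.]
top jar0 0.96 [ 0.5448 -0.0728  0.0036] [375. 250.]
top jar0 0.94 [ 0.6479 -0.0972 -0.0015] [385. 209.]
top jar0 0.79 [0.5893 0.0559 0.0036] [322. 230.]
top jar0 0.64 [0.6671 0.0225 0.0045] [337. 199.]
top jar0 0.61 [0.7938 0.3169 0.0015] [220. 146.]
wrist carousel 0.82 [0.5394 0.2558 0.074 ] [390. 171.]
wrist carousel 0.41 [0.6154 0.2608 0.0785] [442. 219.]
wrist pocket0 0.79 [0.6126 0.2622 0.0783] [441. 216.]
wrist pocket0 0.76 [0.4683 0.2607 0.0776] [346. 116.]
wrist pocket0 0.69 [0.5411 0.1874 0.074 ] [344. 218.]
wrist pocket0 0.65 [0.5446 0.3307 0.0793] [451. 121.]
wrist pocket0 0.58 [0.5923 0.0466 0.0074] [293. 304.]
wrist jar0 0.75 [7.958e-01 3.137e-01 7.000e-04] [536. 272.]
wrist jar0 0.67 [0.6724 0.0234 0.0075] [322. 350.]
wrist jar0 0.6 [ 0.6552 -0.0948  0.0034] [259. 390.]
```

View pics/w9.png

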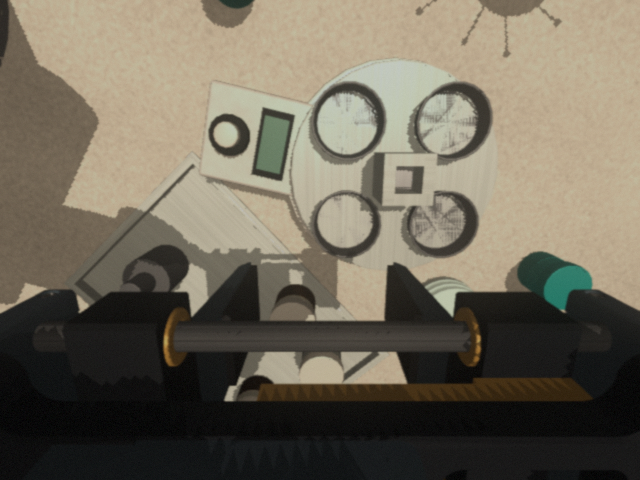

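The carousel is flat on the flange, with pockets at (0.4745,0.2555), (0.6145,0.2555), (0.5445,0.1855) and (0.5445,0.3255). Four white jars stand in the tray. The first goes to the nearest pocket, keeping this tool yaw.

{"op": "drive_tool", "data": {"series": [[[0,0,0],[-3.22,-0.87,1.5],8.5],[[0,0,0],[-3.22,-0.87,1.5],8.5],[[0,0,0],[-3.22,-0.87,1.5],8.5],[[0,0,0],[-3.22,-0.87,1.5],8.5],[[0,0,0],[0,0,4],8.5]]}}

```text
clock: 24.85
position: [0.5951, 0.0492, 0.1608]
tcp_rot: [1.21, 2.892, 0.003]
force: [1.2, 0.4, -0.5]
finger_gap: 0.933
grasp_force: 0.0
```

{"op": "drive_tool", "data": {"series": [[[0,0,0],[0,0,4],8.5],[[0,0,0],[0,0,4],8.5],[[0,0,0],[0,0,3],8.5],[[0,0,0],[0,0,1],8.5],[[0,0,0],[0,0,0],8.5]]}}

```text
clock: 25.35
position: [0.5905, 0.0524, 0.0383]
tcp_rot: [-1.208, -2.898, 0.001]
force: [0.6, 0.3, 0.7]
finger_gap: 0.931
grasp_force: 0.0
```

{"op": "drive_tool", "data": {"series": [[[0,0,0],[0,0,0],0],[[0,0,0],[0,0,0],0],[[0,0,0],[0,0,0],0],[[0,0,0],[0,0,0],0],[[0,0,0],[0,0,0],0]]}}

```text
clock: 25.85
position: [0.5916, 0.0522, 0.0402]
tcp_rot: [1.208, 2.898, 0.001]
force: [-1.3, -1.0, 9.3]
finger_gap: 0.63
grasp_force: 20.0
```

{"op": "drive_tool", "data": {"series": [[[0,0,0],[0,0,-1],0],[[0,0,0],[0,0,-3],0],[[0,0,0],[0,0,-4],0],[[0,0,0],[0,0,-4],0],[[0,0,0],[0,0,-4.5],0]]}}

```text
clock: 26.35
position: [0.5903, 0.0523, 0.2061]
tcp_rot: [-1.209, -2.899, 0.0]
force: [0.2, 0.7, -1.7]
finger_gap: 0.628
grasp_force: 20.0
```

```bash
python3 -c "
from h import *
plan([.5445,.1855,.113],44.7)"; python3 look.py wrist w10.png jar0;python3 look.py side - jar0
```

```text
t 26.35 pos [0.5903 0.0523 0.2061] yawY 44.7 z [-0.001  0.    -1.   ] q6 -0.79 gap 57.3 F [ 0.2  0.7 -1.7] gf 20.0
 shift cm [12.68  6.13  9.31]
 turn z deg 0.04
wrist jar0 0.76 [0.594  0.0508 0.1699] [323. 273.]
wrist jar0 0.7 [0.7934 0.3132 0.002 ] [618. 179.]
wrist jar0 0.58 [ 0.5465 -0.076   0.0023] [219. 266.]
side jar0 0.82 [ 0.7948  0.3158 -0.0013] [384. 211.]
side jar0 0.81 [ 0.6528 -0.0977  0.0044] [365. 301.]
side jar0 0.63 [0.6659 0.0255 0.0056] [360. 268.]
side jar0 0.63 [ 0.2821  0.2813 -0.0015] [204. 224.]
side jar0 0.58 [ 0.5426 -0.0709  0.0012] [313. 298.]
side jar0 0.58 [0.5939 0.0502 0.1698] [331. 202.]
```

View pics/w10.png

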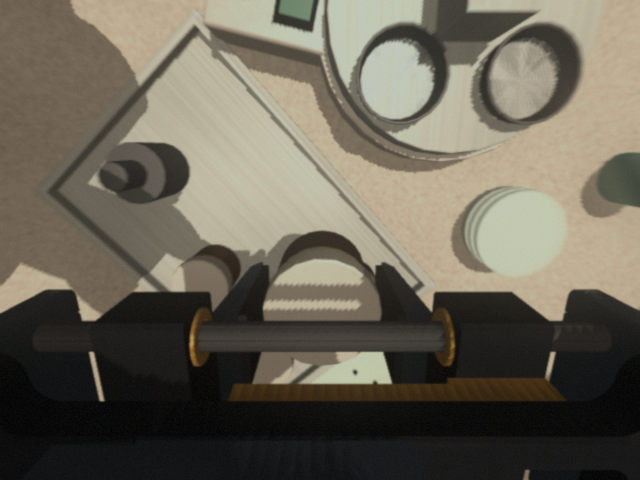

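The first jar is held upright by its lid at (322,300). I carry it to the near pocket.

{"op": "drive_tool", "data": {"series": [[[0,0,0],[3.22,1.51,0],0],[[0,0,0],[3.22,1.51,0],0],[[0,0,0],[3.22,1.51,0],0],[[0,0,0],[3.22,1.51,0],0],[[0,0,0],[0,0,3],0]]}}

```text
clock: 27.05
position: [0.5429, 0.19, 0.1754]
tcp_rot: [1.204, 2.9, 0.004]
force: [0.9, -1.0, -2.3]
finger_gap: 0.63
grasp_force: 20.0
```

{"op": "drive_tool", "data": {"series": [[[0,0,0],[0,0,2],0],[[0,0,0],[0,0,1.5],0],[[0,0,0],[0,0,1.2],0],[[0,0,0],[0,0,1],0],[[0,0,0],[0,0,0],0]]}}

```text
clock: 27.55
position: [0.5424, 0.186, 0.1157]
tcp_rot: [-1.208, -2.898, 0.002]
force: [-0.5, -0.1, -1.2]
finger_gap: 0.632
grasp_force: 20.0
```

{"op": "drive_tool", "data": {"series": [[[0,0,0],[0,0,0.2],0],[[0,0,0],[0,0,0.2],0],[[0,0,0],[0,0,0],0]]}}

```text
clock: 27.85
position: [0.5438, 0.1862, 0.1137]
tcp_rot: [1.208, 2.899, 0.001]
force: [0.6, -2.5, 3.7]
finger_gap: 0.628
grasp_force: 20.0
```

```bash
python3 -c "
from h import *
plan([.5445,.1855,.113],44.7)"
```

```text
t 27.85 pos [0.5438 0.1862 0.1137] yawY 44.7 z [ 0.001  0.    -1.   ] q6 -0.55 gap 57.3 F [ 0.6 -2.5  3.7] gf 20.0
 shift cm [-0.1   0.    0.07]
 turn z deg 0.04
```

{"op": "drive_tool", "data": {"series": [[[0,0,0],[0,0,-0.1],7.5],[[0,0,0],[0,0,0],7.5],[[0,0,0],[0,0,-2],7.5],[[0,0,0],[0,0,-3],7.5],[[0,0,0],[0,0,-3.6],7.5]]}}

```text
clock: 28.35
position: [0.5426, 0.1862, 0.2005]
tcp_rot: [-1.208, -2.898, 0.002]
force: [0.9, 0.6, 0.6]
finger_gap: 0.821
grasp_force: 0.0
```

{"op": "drive_tool", "data": {"series": [[[0,0,0],[-3.38,-0.455,0],8.5],[[0,0,0],[-3.38,-0.455,0],8.5],[[0,0,0],[-3.38,-0.455,0],8.5],[[0,0,0],[-3.38,-0.455,0],8.5],[[0,0,0],[-3.38,-0.455,0],8.5]]}}

```text
clock: 28.85
position: [0.6468, 0.0491, 0.2004]
tcp_rot: [1.209, 2.9, 0.0]
force: [0.7, 0.5, 0.1]
finger_gap: 0.933
grasp_force: 0.0
```

{"op": "drive_tool", "data": {"series": [[[0,0,0],[-3.38,-0.455,0],8.5],[[0,0,0],[0,0,0],8.5],[[0,0,0],[0,0,0],8.5]]}}

```text
clock: 29.15
position: [0.6667, 0.0226, 0.1999]
tcp_rot: [-1.21, -2.899, -0.0]
force: [-0.4, 0.5, -0.6]
finger_gap: 0.933
grasp_force: 0.0
```

```bash
python3 look.py top t5.png jar0;python3 look.py side - jar0 carousel;python3 look.py wrist - jar0; python3 -c "
from h import *
plan([.667,.0228,.039],44.7)"
```

```text
top jar0 0.79 [0.6664 0.0225 0.0036] [337. 200.]
top jar0 0.79 [ 0.7919  0.3158 -0.0009] [221. 147.]
top jar0 0.75 [0.5407 0.19   0.0757] [264. 245.]
top jar0 0.44 [ 0.6471 -0.097  -0.0007] [385. 209.]
side jar0 0.95 [0.5427 0.1844 0.0729] [302. 213.]
side jar0 0.88 [ 0.6498 -0.0967  0.0028] [364. 302.]
side jar0 0.73 [ 0.667   0.0246 -0.0008] [360. 270.]
side jar0 0.71 [ 0.2796  0.2809 -0.002 ] [203. 224.]
side jar0 0.7 [ 0.7929  0.3168 -0.0015] [383. 211.]
side jar0 0.61 [ 0.5442 -0.0721  0.0071] [313. 296.]
side carousel 0.66 [0.5424 0.2563 0.0678] [299. 202.]
wrist jar0 0.89 [ 0.5445 -0.0792  0.004 ] [178. 206.]
wrist jar0 0.84 [0.6716 0.0263 0.0021] [326. 219.]
wrist jar0 0.68 [ 0.6567 -0.094   0.002 ] [246. 281.]
wrist jar0 0.68 [0.7909 0.3132 0.0022] [606. 105.]
wrist jar0 0.6 [ 0.4315 -0.0333  0.006 ] [116.  96.]
t 29.5 pos [0.6664 0.0236 0.2004] yawY 44.8 z [ 0.  0. -1.] q6 -0.84 gap 84.9 F [-0.9 -0.3  0.3] gf 0.0
 shift cm [-0.1  -0.02 16.14]
 turn z deg 0.09
```

The first jar sits in its pocket at floor height. I take the second.

{"op": "drive_tool", "data": {"series": [[[0,0,0],[-0.1,0,4],8.5],[[0,0,0],[0,0,4],8.5],[[0,0,0],[0,0,4],8.5],[[0,0,0],[0,0,3],8.5],[[0,0,0],[0,0,1.1],8.5]]}}

```text
clock: 30.0
position: [0.6655, 0.0227, 0.0363]
tcp_rot: [-1.207, -2.896, 0.002]
force: [-0.1, -0.0, 0.9]
finger_gap: 0.938
grasp_force: 0.0
```

{"op": "drive_tool", "data": {"series": [[[0,0,0],[0,0,0],0],[[0,0,0],[0,0,0],0],[[0,0,0],[0,0,0],0],[[0,0,0],[0,0,0],0],[[0,0,0],[0,0,0],0]]}}

```text
clock: 30.5
position: [0.6685, 0.0223, 0.0408]
tcp_rot: [1.208, 2.897, 0.001]
force: [-0.1, 0.7, 8.5]
finger_gap: 0.631
grasp_force: 20.0
```

{"op": "drive_tool", "data": {"series": [[[0,0,0],[0,0,-1],0],[[0,0,0],[0,0,-3],0],[[0,0,0],[0,0,-4],0],[[0,0,0],[0,0,-4],0],[[0,0,0],[0,0,-4.6],0]]}}

```text
clock: 31.0
position: [0.6666, 0.0223, 0.2071]
tcp_rot: [-1.209, -2.899, 0.001]
force: [-0.1, 0.8, -1.8]
finger_gap: 0.63
grasp_force: 20.0
```

{"op": "drive_tool", "data": {"series": [[[0,0,0],[2.89,1.8,0],0],[[0,0,0],[2.89,1.8,0],0],[[0,0,0],[2.89,1.8,0],0],[[0,0,0],[2.89,1.8,0],0],[[0,0,0],[2.89,1.8,0],0]]}}

```text
clock: 31.5
position: [0.629, 0.1895, 0.2062]
tcp_rot: [1.209, 2.899, 0.0]
force: [0.5, 0.1, -1.6]
finger_gap: 0.629
grasp_force: 20.0
```

{"op": "drive_tool", "data": {"series": [[[0,0,0],[2.89,1.8,0],0],[[0,0,0],[2.89,1.8,0],0],[[0,0,0],[0,0,0],0],[[0,0,0],[0,0,0],0]]}}

```text
clock: 31.9
position: [0.6142, 0.2551, 0.2059]
tcp_rot: [1.207, 2.9, 0.0]
force: [0.2, -0.7, -1.3]
finger_gap: 0.634
grasp_force: 20.0
```

```bash
python3 look.py side - jar0 ;python3 look.py wrist - jar0; python3 look.py top - jar0; python3 -c "
from h import *
plan([.6145,.2555,.113],44.7)"
```

```text
side jar0 0.89 [ 0.2833  0.2843 -0.0018] [205. 224.]
side jar0 0.84 [0.6114 0.2559 0.1664] [326. 167.]
side jar0 0.61 [ 0.546  -0.0743  0.0043] [314. 298.]
side jar0 0.58 [0.544  0.1823 0.072 ] [302. 214.]
side jar0 0.55 [ 0.7913  0.3168 -0.0018] [382. 211.]
wrist jar0 0.8 [0.7941 0.3156 0.0022] [463. 283.]
wrist jar0 0.64 [0.6152 0.2558 0.1683] [324. 266.]
wrist jar0 0.61 [0.5462 0.1824 0.078 ] [214. 236.]
wrist jar0 0.59 [ 0.5464 -0.0763  0.0043] [102. 359.]
top jar0 0.86 [ 0.5459 -0.0728  0.0036] [375. 250.]
top jar0 0.75 [ 0.6492 -0.0982 -0.0009] [385. 209.]
top jar0 0.52 [0.5431 0.1905 0.0747] [264. 244.]
t 32.2 pos [0.6147 0.2538 0.2053] yawY 44.7 z [-0. -0. -1.] q6 -0.48 gap 57.3 F [ 0.7  0.1 -1. ] gf 20.0
 shift cm [0.14 0.1  9.23]
 turn z deg -0.02
```

{"op": "drive_tool", "data": {"series": [[[0,0,0],[0.1,0.1,3.5],0],[[0,0,0],[0,0,2.2],0],[[0,0,0],[0,0,1.6],0],[[0,0,0],[0,0,1.2],0],[[0,0,0],[0,0,0.4],0]]}}

```text
clock: 32.7
position: [0.6141, 0.2556, 0.1151]
tcp_rot: [-1.209, -2.898, 0.002]
force: [0.2, 0.1, -1.4]
finger_gap: 0.629
grasp_force: 20.0
```

{"op": "drive_tool", "data": {"series": [[[0,0,0],[0,0,0.1],0],[[0,0,0],[0,0,0.1],0],[[0,0,0],[0,0,0.1],0],[[0,0,0],[0,0,0],0]]}}

```text
clock: 33.1
position: [0.6153, 0.2561, 0.1143]
tcp_rot: [1.208, 2.898, 0.002]
force: [0.0, -1.6, 3.9]
finger_gap: 0.632
grasp_force: 20.0
```

{"op": "drive_tool", "data": {"series": [[[0,0,0],[0,0,-0.1],7.5],[[0,0,0],[0,0,0],7.5],[[0,0,0],[0,0,-2],7.5],[[0,0,0],[0,0,-3],7.5],[[0,0,0],[0,0,-3.6],7.5]]}}

```text
clock: 33.6
position: [0.6137, 0.2559, 0.2003]
tcp_rot: [-1.208, -2.898, 0.002]
force: [0.6, -0.0, -0.2]
finger_gap: 0.82
grasp_force: 0.0
```

{"op": "drive_tool", "data": {"series": [[[0,0,0],[-3.06,-2.48,0],8.5],[[0,0,0],[-3.06,-2.48,0],8.5],[[0,0,0],[-3.06,-2.48,0],8.5],[[0,0,0],[-3.06,-2.48,0],8.5],[[0,0,0],[-3.06,-2.48,0],8.5]]}}

```text
clock: 34.1
position: [0.6341, 0.0587, 0.2004]
tcp_rot: [1.208, 2.9, 0.0]
force: [0.2, -0.8, 0.1]
finger_gap: 0.933
grasp_force: 0.0
```

{"op": "drive_tool", "data": {"series": [[[0,0,0],[-3.06,-2.48,0],8.5],[[0,0,0],[-3.06,-2.48,0],8.5],[[0,0,0],[-3.06,-2.48,0],8.5],[[0,0,0],[-3.06,-2.48,0],8.5],[[0,0,0],[0,0,0],8.5]]}}

```text
clock: 34.6
position: [0.6501, -0.1012, 0.2002]
tcp_rot: [1.214, 2.897, -0.001]
force: [0.6, 0.5, 0.5]
finger_gap: 0.933
grasp_force: 0.0
```

```bash
python3 look.py side s6.png jar0 ;python3 look.py wrist - jar0; python3 look.py top - jar0; python3 -c "
from h import *
plan([.650,-.097,.039],44.7)"
```

```text
side jar0 0.92 [0.5455 0.1859 0.0715] [303. 213.]
side jar0 0.82 [ 0.5476 -0.0718  0.0034] [315. 297.]
side jar0 0.8 [ 0.6517 -0.0987  0.0015] [365. 303.]
side jar0 0.74 [0.6171 0.2601 0.0748] [327. 198.]
side jar0 0.73 [ 0.283   0.2845 -0.0057] [205. 225.]
side jar0 0.6 [ 0.7938  0.3159 -0.0016] [383. 211.]
wrist jar0 0.85 [ 0.5432 -0.0793  0.0055] [261. 135.]
wrist jar0 0.8 [ 6.544e-01 -9.460e-02  5.000e-04] [326. 218.]
top jar0 0.95 [0.6113 0.2579 0.0738] [236. 214.]
top jar0 0.9 [0.5404 0.189  0.0756] [265. 245.]
top jar0 0.7 [ 0.7953  0.3152 -0.    ] [221. 146.]
top jar0 0.62 [ 0.6505 -0.0961 -0.0009] [384. 208.]
top jar0 0.37 [ 4.812e-01  5.364e-01 -2.000e-04] [124. 269.]
t 34.9 pos [ 0.6497 -0.0955  0.2003] yawY 44.8 z [-0.  0. -1.] q6 -1.02 gap 85.0 F [ 0.1 -0.2 -0.2] gf 0.0
 shift cm [-0.13 -0.09 16.13]
 turn z deg 0.11
```

View pics/s6.png

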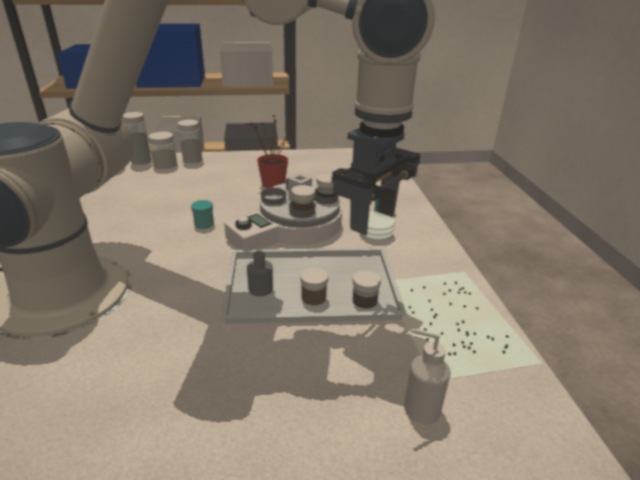

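Two jars are seated in the carousel. The cap stands upright in the tray at (260,275), and two jars remain at (314,287) and (366,289). I take the third.

{"op": "drive_tool", "data": {"series": [[[0,0,0],[-0.15,0,4],8.5],[[0,0,0],[0,0,4],8.5],[[0,0,0],[0,0,4],8.5],[[0,0,0],[0,0,3],8.5],[[0,0,0],[0,0,1.1],8.5]]}}

```text
clock: 35.4
position: [0.6492, -0.0964, 0.0363]
tcp_rot: [-1.205, -2.897, 0.001]
force: [0.6, -0.4, -0.2]
finger_gap: 0.932
grasp_force: 0.0
```

{"op": "drive_tool", "data": {"series": [[[0,0,0],[0,0,0],0],[[0,0,0],[0,0,0],0],[[0,0,0],[0,0,0],0],[[0,0,0],[0,0,0],0],[[0,0,0],[0,0,0],0]]}}

```text
clock: 35.9
position: [0.6519, -0.0978, 0.0409]
tcp_rot: [1.208, 2.897, 0.001]
force: [0.4, 1.4, 8.7]
finger_gap: 0.628
grasp_force: 20.0
```

{"op": "drive_tool", "data": {"series": [[[0,0,0],[0,0,-1],0],[[0,0,0],[0,0,-3],0],[[0,0,0],[0,0,-4],0],[[0,0,0],[0,0,-4],0],[[0,0,0],[0,0,-4.6],0]]}}

```text
clock: 36.4
position: [0.6501, -0.0976, 0.2072]
tcp_rot: [-1.209, -2.899, 0.0]
force: [0.2, 0.1, -0.5]
finger_gap: 0.629
grasp_force: 20.0
```

{"op": "drive_tool", "data": {"series": [[[0,0,0],[3.4,2.015,0],0],[[0,0,0],[3.4,2.015,0],0],[[0,0,0],[3.4,2.015,0],0],[[0,0,0],[3.4,2.015,0],0],[[0,0,0],[3.4,2.015,0],0]]}}

```text
clock: 36.9
position: [0.6021, 0.0953, 0.2063]
tcp_rot: [1.209, 2.899, 0.001]
force: [0.1, 0.1, -2.0]
finger_gap: 0.633
grasp_force: 20.0
```

{"op": "drive_tool", "data": {"series": [[[0,0,0],[3.4,2.015,0],0],[[0,0,0],[3.4,2.015,0],0],[[0,0,0],[3.4,2.015,0],0],[[0,0,0],[3.4,2.015,0],0],[[0,0,0],[3.4,2.015,0],0]]}}

```text
clock: 37.4
position: [0.554, 0.287, 0.2063]
tcp_rot: [1.209, 2.899, 0.001]
force: [0.9, 0.1, -0.7]
finger_gap: 0.632
grasp_force: 20.0
```

{"op": "drive_tool", "data": {"series": [[[0,0,0],[3.4,2.015,0],0],[[0,0,0],[0,0,0],0],[[0,0,0],[0,0,0],0]]}}

```text
clock: 37.7
position: [0.5446, 0.3246, 0.2059]
tcp_rot: [1.206, 2.9, 0.0]
force: [0.4, 0.1, -0.7]
finger_gap: 0.632
grasp_force: 20.0
```

```bash
python3 look.py side - jar0 ;python3 look.py wrist - jar0; python3 look.py top - jar0 pocket0; python3 -c "
from h import *
plan([.5445,.3255,.1135],44.7)"
```

```text
side jar0 0.78 [0.5443 0.1838 0.0744] [302. 212.]
side jar0 0.78 [ 0.2833  0.2829 -0.0032] [205. 224.]
side jar0 0.68 [0.5444 0.3253 0.1673] [298. 157.]
side jar0 0.68 [ 0.7925  0.3197 -0.0016] [383. 210.]
side jar0 0.61 [ 0.544  -0.0738  0.0058] [313. 297.]
side jar0 0.61 [0.6178 0.2568 0.0777] [327. 198.]
wrist jar0 0.83 [0.5477 0.3258 0.1654] [326. 266.]
wrist jar0 0.57 [0.2858 0.2802 0.0026] [109.  68.]
top jar0 0.74 [0.5415 0.1909 0.0762] [264. 245.]
top jar0 0.69 [ 0.5427 -0.073   0.0027] [375. 251.]
top jar0 0.69 [0.6115 0.2564 0.0772] [237. 214.]
top jar0 0.62 [ 7.949e-01  3.168e-01 -7.000e-04] [220. 146.]
top pocket0 0.92 [0.6211 0.2551 0.076 ] [238. 210.]
top pocket0 0.87 [0.5435 0.1847 0.0776] [266. 244.]
top pocket0 0.68 [0.4738 0.254  0.0779] [235. 273.]
top pocket0 0.67 [0.5432 0.2542 0.066 ] [237. 244.]
top pocket0 0.58 [0.5441 0.3232 0.0798] [206. 242.]
t 38.05 pos [0.5453 0.3232 0.2053] yawY 44.7 z [ 0. -0. -1.] q6 -0.34 gap 57.3 F [-0.5  0.6 -1.3] gf 20.0
 shift cm [0.22 0.11 9.18]
 turn z deg -0.02
```

{"op": "drive_tool", "data": {"series": [[[0,0,0],[0.1,0.05,3.5],0],[[0,0,0],[0,0,2.2],0],[[0,0,0],[0,0,1.6],0],[[0,0,0],[0,0,1.2],0],[[0,0,0],[0,0,0.4],0]]}}

```text
clock: 38.55
position: [0.5444, 0.3246, 0.1151]
tcp_rot: [-1.209, -2.899, 0.002]
force: [-0.3, -0.2, -0.8]
finger_gap: 0.629
grasp_force: 20.0
```

{"op": "drive_tool", "data": {"series": [[[0,0,0],[0,0,0.1],0],[[0,0,0],[0,0,0.1],0],[[0,0,0],[0,0,0.1],0],[[0,0,0],[0,0,0],0]]}}

```text
clock: 38.95
position: [0.5452, 0.3254, 0.1146]
tcp_rot: [1.208, 2.899, 0.002]
force: [-2.7, 0.1, 7.0]
finger_gap: 0.632
grasp_force: 20.0
```

{"op": "drive_tool", "data": {"series": [[[0,0,0],[0,0,-0.1],7.5],[[0,0,0],[0,0,0],7.5],[[0,0,0],[0,0,-2],7.5],[[0,0,0],[0,0,-3],7.5],[[0,0,0],[0,0,-3.6],7.5]]}}

```text
clock: 39.45
position: [0.5442, 0.3247, 0.2005]
tcp_rot: [-1.208, -2.899, 0.002]
force: [1.2, -0.2, 1.0]
finger_gap: 0.822
grasp_force: 0.0
```

{"op": "drive_tool", "data": {"series": [[[0,0,0],[-2.83,-2.81,0],8.5],[[0,0,0],[-2.83,-2.81,0],8.5],[[0,0,0],[-2.83,-2.81,0],8.5],[[0,0,0],[-2.83,-2.81,0],8.5],[[0,0,0],[-2.83,-2.81,0],8.5]]}}

```text
clock: 39.95
position: [0.5444, 0.1241, 0.2005]
tcp_rot: [1.208, 2.899, 0.001]
force: [0.9, -0.8, 0.3]
finger_gap: 0.933
grasp_force: 0.0
```

{"op": "drive_tool", "data": {"series": [[[0,0,0],[-2.83,-2.81,0],8.5],[[0,0,0],[-2.83,-2.81,0],8.5],[[0,0,0],[-2.83,-2.81,0],8.5],[[0,0,0],[-2.83,-2.81,0],8.5],[[0,0,0],[-2.83,-2.81,0],8.5]]}}

```text
clock: 40.45
position: [0.5442, -0.0754, 0.2005]
tcp_rot: [1.208, 2.899, 0.0]
force: [0.7, -0.5, 0.1]
finger_gap: 0.931
grasp_force: 0.0
```

{"op": "drive_tool", "data": {"series": [[[0,0,0],[0,0,0],8.5],[[0,0,0],[0,0,0],8.5]]}}

```text
clock: 40.65
position: [0.5443, -0.0745, 0.2003]
tcp_rot: [1.212, 2.898, 0.0]
force: [-0.8, -0.0, 0.4]
finger_gap: 0.932
grasp_force: 0.0
```

```bash
python3 look.py side - jar0 ;python3 look.py wrist - jar0; python3 look.py top - jar0; python3 -c "
from h import *
plan([.544,-.073,.039],44.7)"
```

```text
side jar0 0.8 [ 0.7905  0.3158 -0.0025] [382. 211.]
side jar0 0.7 [ 0.2835  0.282  -0.0037] [205. 225.]
side jar0 0.62 [0.5448 0.1832 0.0719] [303. 213.]
side jar0 0.6 [ 0.5444 -0.0702  0.0041] [313. 296.]
side jar0 0.45 [0.615  0.2587 0.0757] [326. 198.]
side jar0 0.45 [0.4733 0.2569 0.0728] [273. 201.]
wrist jar0 0.74 [ 0.5441 -0.0745  0.0034] [320. 218.]
top jar0 0.95 [0.7945 0.3178 0.0013] [220. 146.]
top jar0 0.89 [ 0.2842  0.2788 -0.0056] [226. 354.]
top jar0 0.83 [0.5424 0.328  0.0734] [205. 243.]
top jar0 0.73 [0.6117 0.256  0.0793] [237. 214.]
top jar0 0.67 [ 0.5453 -0.0731  0.0026] [375. 250.]
top jar0 0.56 [0.5404 0.1924 0.0762] [263. 245.]
t 40.95 pos [ 0.5443 -0.0729  0.2002] yawY 44.8 z [-0.  0. -1.] q6 -1.02 gap 85.1 F [0.2 0.2 0.5] gf 0.0
 shift cm [ 1.000e-02 -3.000e-02  1.612e+01]
 turn z deg 0.12
```

{"op": "drive_tool", "data": {"series": [[[0,0,0],[0,0,4],8.5],[[0,0,0],[0,0,4],8.5],[[0,0,0],[0,0,4],8.5],[[0,0,0],[0,0,3],8.5],[[0,0,0],[0,0,1.1],8.5]]}}

```text
clock: 41.45
position: [0.5429, -0.0729, 0.0367]
tcp_rot: [-1.206, -2.897, 0.001]
force: [0.8, 0.0, 0.0]
finger_gap: 0.929
grasp_force: 0.0
```

{"op": "drive_tool", "data": {"series": [[[0,0,0],[0,0,0],0],[[0,0,0],[0,0,0],0],[[0,0,0],[0,0,0],0],[[0,0,0],[0,0,0],0],[[0,0,0],[0,0,0],0]]}}

```text
clock: 41.95
position: [0.5451, -0.074, 0.0405]
tcp_rot: [1.208, 2.898, 0.001]
force: [-1.4, 0.5, 10.2]
finger_gap: 0.627
grasp_force: 20.0
```

{"op": "drive_tool", "data": {"series": [[[0,0,0],[0,0,-1],0],[[0,0,0],[0,0,-3],0],[[0,0,0],[0,0,-4],0],[[0,0,0],[0,0,-4],0],[[0,0,0],[0,0,-4.6],0]]}}

```text
clock: 42.45
position: [0.5435, -0.0736, 0.2073]
tcp_rot: [-1.209, -2.899, 0.0]
force: [1.8, -0.1, -0.7]
finger_gap: 0.63
grasp_force: 20.0
```

{"op": "drive_tool", "data": {"series": [[[0,0,0],[3.14,2.017,0],0],[[0,0,0],[3.14,2.017,0],0],[[0,0,0],[3.14,2.017,0],0],[[0,0,0],[3.14,2.017,0],0],[[0,0,0],[3.14,2.017,0],0]]}}

```text
clock: 42.95
position: [0.5048, 0.1101, 0.2063]
tcp_rot: [1.209, 2.899, 0.001]
force: [-0.1, 0.4, -1.4]
finger_gap: 0.627
grasp_force: 20.0
```

{"op": "drive_tool", "data": {"series": [[[0,0,0],[3.14,2.017,0],0],[[0,0,0],[3.14,2.017,0],0],[[0,0,0],[3.14,2.017,0],0],[[0,0,0],[3.14,2.017,0],0],[[0,0,0],[0,0,0],0]]}}

```text
clock: 43.45
position: [0.4732, 0.2582, 0.2062]
tcp_rot: [1.204, 2.902, 0.002]
force: [1.4, -1.7, -1.2]
finger_gap: 0.634
grasp_force: 20.0
```

{"op": "drive_tool", "data": {"series": [[[0,0,0],[0,0,0],0],[[0,0,0],[0,0,0],0]]}}

```text
clock: 43.65
position: [0.4744, 0.254, 0.2057]
tcp_rot: [1.209, 2.899, 0.0]
force: [0.3, 0.1, -0.7]
finger_gap: 0.629
grasp_force: 20.0
```

```bash
python3 look.py side - jar0 ;python3 look.py wrist - jar0; python3 look.py top - jar0; python3 -c "
from h import *
plan([.4745,.2555,.1135],44.7)"
```

```text
side jar0 0.95 [0.5466 0.1871 0.0712] [303. 213.]
side jar0 0.87 [ 7.918e-01  3.178e-01 -1.000e-04] [383. 210.]
side jar0 0.86 [ 0.2818  0.2829 -0.0039] [204. 225.]
side jar0 0.69 [0.4766 0.2554 0.1689] [274. 168.]
side jar0 0.64 [0.6152 0.256  0.077 ] [326. 198.]
side jar0 0.62 [0.5414 0.3257 0.0797] [297. 187.]
wrist jar0 0.84 [0.2817 0.2782 0.0017] [203.  67.]
wrist jar0 0.71 [0.4734 0.2503 0.1693] [316. 270.]
top jar0 0.97 [0.6134 0.2587 0.0782] [236. 213.]
top jar0 0.82 [7.933e-01 3.163e-01 6.000e-04] [220. 146.]
top jar0 0.71 [0.543  0.1879 0.0763] [265. 244.]
t 43.95 pos [0.4745 0.2542 0.2053] yawY 44.7 z [-0. -0. -1.] q6 -0.4 gap 57.6 F [ 0.7 -0.7 -1.2] gf 20.0
 shift cm [0.09 0.09 9.18]
 turn z deg -0.01
```

{"op": "drive_tool", "data": {"series": [[[0,0,0],[0.1,0.05,3.5],0],[[0,0,0],[0,0,2.2],0],[[0,0,0],[0,0,1.6],0],[[0,0,0],[0,0,1.2],0],[[0,0,0],[0,0,0.4],0]]}}

```text
clock: 44.45
position: [0.4736, 0.2555, 0.1152]
tcp_rot: [-1.209, -2.899, 0.002]
force: [-0.3, 0.9, -1.0]
finger_gap: 0.631
grasp_force: 20.0
```

{"op": "drive_tool", "data": {"series": [[[0,0,0],[0,0,0.1],0],[[0,0,0],[0,0,0.1],0],[[0,0,0],[0,0,0.1],0],[[0,0,0],[0,0,0],0]]}}

```text
clock: 44.85
position: [0.4743, 0.2561, 0.1142]
tcp_rot: [1.209, 2.899, 0.002]
force: [-2.2, -1.0, 10.6]
finger_gap: 0.63
grasp_force: 20.0
```

{"op": "drive_tool", "data": {"series": [[[0,0,0],[0,0,-0.1],7.5],[[0,0,0],[0,0,0],7.5],[[0,0,0],[0,0,-2],7.5],[[0,0,0],[0,0,-3],7.5],[[0,0,0],[0,0,-4.5],7.5]]}}

```text
clock: 45.35
position: [0.4729, 0.2553, 0.209]
tcp_rot: [-1.208, -2.898, 0.004]
force: [0.7, 0.3, 0.7]
finger_gap: 0.819
grasp_force: 0.0
```

{"op": "drive_tool", "data": {"series": [[[0,0,0],[-0.21,-3,-1],3],[[0,0,0],[-0.21,-3,0],0],[[0,0,0],[-0.21,-3,0],0],[[0,0,0],[-0.21,-3,0],0],[[0,0,0],[0,0,0],0]]}}

```text
clock: 45.85
position: [0.3921, 0.1635, 0.2194]
tcp_rot: [-1.21, -2.898, 0.002]
force: [0.4, -0.2, 0.3]
finger_gap: 0.413
grasp_force: 0.0
```

{"op": "drive_tool", "data": {"series": [[[0,0,0],[0,0,0],0],[[0,0,0],[0,0,0],0],[[0,0,0],[0,0,0],0]]}}

```text
clock: 46.15
position: [0.3953, 0.1659, 0.2192]
tcp_rot: [1.208, 2.9, 0.0]
force: [0.0, 0.4, -0.7]
finger_gap: 0.156
grasp_force: 0.0
```

```bash
python3 look.py side s9.png jar0 start_top cap carousel; python3 look.py top t9.png jar0 start_top;python3 look.py wrist w11.png start_top; python3 -c "
from h import *
plan([.395,.165,.09],44.7)
a=cv2.imread('pics/s9.png')[120:320,180:440];b=cv2.imread('pics/w11.png')
cv2.imwrite('pics/c9.png',np.hstack([cv2.resize(a,(400,308)),cv2.resize(b,(400,308))]))"
```

```text
side jar0 0.94 [0.6137 0.2568 0.075 ] [326. 199.]
side jar0 0.93 [ 0.2816  0.2824 -0.0006] [204. 224.]
side jar0 0.7 [0.5428 0.3233 0.0763] [297. 189.]
side jar0 0.64 [0.5466 0.1836 0.0736] [303. 213.]
side jar0 0.6 [ 0.7938  0.3165 -0.0024] [383. 211.]
side start_top 0.62 [0.396  0.1662 0.075 ] [244. 218.]
side start_top 0.41 [0.5479 0.19   0.0719] [304. 212.]
side carousel 0.78 [0.5421 0.2556 0.068 ] [299. 202.]
side carousel 0.31 [ 5.433e-01 -2.240e-02 -5.000e-04] [310. 285.]
top jar0 0.96 [0.6146 0.2549 0.0793] [237. 212.]
top jar0 0.91 [0.542  0.3266 0.0749] [205. 243.]
top jar0 0.91 [ 0.7958  0.316  -0.0036] [221. 146.]
top jar0 0.84 [0.5423 0.1896 0.0776] [264. 244.]
top jar0 0.74 [ 0.2828  0.2801 -0.0037] [225. 355.]
top jar0 0.52 [0.4706 0.2595 0.0767] [232. 275.]
wrist start_top 0.71 [0.3984 0.1677 0.0769] [326. 230.]
t 46.65 pos [0.3947 0.1654 0.2192] yawY 44.7 z [-0.  0. -1.] q6 -0.52 gap 0.5 F [-0.  -0.4 -0.5] gf 0.0
 shift cm [-0.05 -0.   12.92]
 turn z deg 0.04
```

View pics/c9.png

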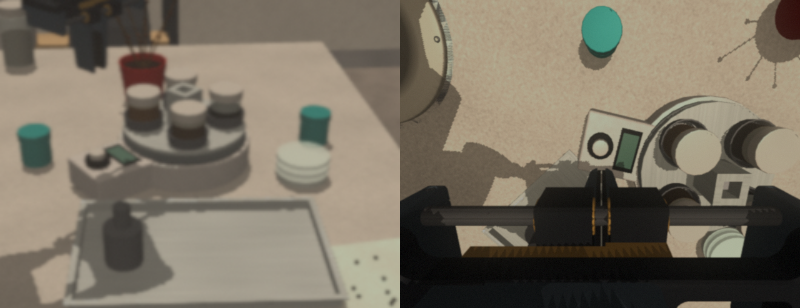

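All four jars stand upright in the pockets, the cap is in the tray, and the shut fingers are in line with the button, measured at (0.396,0.166,0.076). I press it.

{"op": "drive_tool", "data": {"series": [[[0,0,0],[0,0.1,4],0],[[0,0,0],[0,0,4],0],[[0,0,0],[0,0,3],0],[[0,0,0],[0,0,1.9],0],[[0,0,0],[0,0,0.5],0]]}}

```text
clock: 47.15
position: [0.3944, 0.1658, 0.0836]
tcp_rot: [-1.208, -2.897, 0.003]
force: [0.1, -0.8, 1.0]
finger_gap: 0.01
grasp_force: 0.0
```

{"op": "drive_tool", "data": {"series": [[[0,0,0],[0,0,0.5],0],[[0,0,0],[0,0,0.3],0],[[0,0,0],[0,0,0.2],0],[[0,0,0],[0,0,0],0]]}}

```text
clock: 47.55
position: [0.3958, 0.1662, 0.0757]
tcp_rot: [1.208, 2.899, 0.001]
force: [0.0, 0.2, 3.3]
finger_gap: 0.003
grasp_force: 1.4
```

{"op": "drive_tool", "data": {"series": [[[0,0,0],[0,0,0.2],0],[[0,0,0],[0,0,0.1],0],[[0,0,0],[0,0,0],0]]}}

```text
clock: 47.85
position: [0.3958, 0.1662, 0.0724]
tcp_rot: [1.209, 2.899, 0.001]
force: [1.6, 0.9, 4.9]
finger_gap: 0.006
grasp_force: 2.4
```

{"op": "drive_tool", "data": {"series": [[[0,0,0],[0,0,0.1],0],[[0,0,0],[0,0,0.1],0],[[0,0,0],[0,0,0.05],0],[[0,0,0],[0,0,0],0]]}}

```text
clock: 48.25
position: [0.396, 0.1663, 0.0713]
tcp_rot: [1.208, 2.898, 0.002]
force: [-7.8, -1.4, 56.9]
finger_gap: 0.009
grasp_force: 28.7
```

That is the hard stop, so the button is fully down. I back off and check everything once more.

{"op": "drive_tool", "data": {"series": [[[0,0,0],[0,0,-0.5],0],[[0,0,0],[0,0,-1.5],0],[[0,0,0],[0,0,-4],0],[[0,0,0],[0,0,-4],0],[[0,0,0],[0,0,-4.5],0]]}}

```text
clock: 48.75
position: [0.3944, 0.1658, 0.2158]
tcp_rot: [-1.208, -2.898, 0.002]
force: [0.9, 0.2, -1.4]
finger_gap: 0.003
grasp_force: 0.0
```

{"op": "drive_tool", "data": {"series": [[[0,0,0],[0,-2,-3],0],[[0,0,0],[0,-2,0],0],[[0,0,0],[0,0,0],0]]}}

```text
clock: 49.05
position: [0.3654, 0.1369, 0.2453]
tcp_rot: [1.209, 2.899, -0.0]
force: [0.2, -0.6, -0.8]
finger_gap: 0.003
grasp_force: 0.0
```

```bash
python3 look.py side s10.png jar0 start_top cap carousel plant_pot wash_bottle petri_dishes; python3 look.py top t10.png jar0 cap carousel; python3 -c "
import cv2,numpy as np
a=cv2.imread('pics/s10.png')[120:340,180:470];b=cv2.imread('pics/t10.png')[120:350,60:560]
cv2.imwrite('pics/c10.png',np.hstack([cv2.resize(a,(400,303)),cv2.resize(b,(400,303))]))"
```

```text
side jar0 0.95 [0.6122 0.2554 0.0771] [325. 198.]
side jar0 0.92 [ 0.7909  0.3167 -0.0019] [382. 211.]
side jar0 0.84 [0.5484 0.1839 0.073 ] [304. 213.]
side jar0 0.75 [0.4743 0.2596 0.0783] [274. 199.]
side jar0 0.51 [0.5425 0.325  0.0778] [297. 188.]
side jar0 0.42 [ 0.5451 -0.0238  0.0016] [311. 284.]
side start_top 0.44 [0.3943 0.1636 0.0759] [243. 218.]
side cap 0.64 [ 0.4287 -0.0308  0.    ] [259. 290.]
side carousel 0.97 [0.5404 0.2554 0.0667] [299. 203.]
side plant_pot 0.93 [0.4853 0.5312 0.0013] [274. 183.]
side plant_pot 0.32 [0.544  0.1855 0.073 ] [302. 213.]
side wash_bottle 0.61 [ 0.6899 -0.3718 -0.0014] [422. 408.]
side petri_dishes 0.75 [ 0.7397  0.1906 -0.0038] [375. 234.]
top jar0 0.86 [0.5431 0.1873 0.0736] [265. 244.]
top jar0 0.83 [0.6114 0.2564 0.0768] [237. 214.]
top jar0 0.82 [0.4719 0.2559 0.0783] [234. 274.]
top cap 0.56 [ 0.4316 -0.0313  0.004 ] [357. 296.]
top cap 0.38 [ 0.5473  0.2572 -0.0033] [240. 245.]
top carousel 0.84 [0.5477 0.2576 0.0718] [235. 241.]
```

View pics/c10.png

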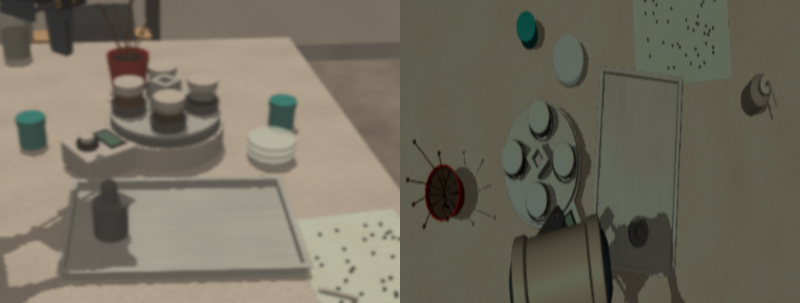

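The final pictures show all four jars in their pockets, the carousel home and the cap upright in the tray. The pot, bottle and dishes have not moved.

```bash
python3 -c "
from plant import arm
print(arm.hand_in())"
```

```text
the job is handed in; nothing more can be done
None
```

I handed the job in at about 49 s of the 208 s allowed: the cap stands upright in the tray, the carousel is home on the flange, all four jars are in their pockets, and the start button was pressed to its stop last (57 N at the fingertips).

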